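Load a board and index the inspection table one station

ROBOT

A 7-joint arm with a two-finger parallel gripper is mounted at the origin on a cart in front of the work surface, level with it; the furniture and walls round the work are solid. World frame = base frame: x ahead of the robot, y to its left, z up, the work surface at z = 0. Lengths are in m, angles in degrees, forces in N, time in s.
With the tool pointing down it reaches from about 0.425 to 0.95 m from the base axis. Payload 4.7 kg.
Tool frame: the origin (TCP) lies between the finger pads; the fingertips stand 22 mm ahead of it and the grasp point (between the pads) lies 3 mm ahead of it; z points along the fingers, y is the line along which they close (so a half turn about z gives the same grasp; the last joint's range is limited). The gripper opens to 87 mm and grips with 3 to 60 N. Pads are 19 mm wide; open, the fingers measure 117 mm over their backs; the gripper's body (75 mm by 190 mm) begins 51 mm behind the grasp point.
Start: joints at [-73.791, 26.849, -2.785, 87.806, 1.381, 65.374, -4.715], TCP at [0.207, 0.642, 0.245] pointing down, gripper open.
Joint ranges: [-148.3, 148.3], [-19.14, 114.17], [-79.39, 73.82], [5.75, 140.21], [-59.74, 239.74], [12.07, 113.84], [-152.46, 152.46]. Speed limits (degrees/s): [147.25, 147.25, 180, 180, 180, 180, 180].

INTERFACE

Orientations are given as a 3x3 rotation matrix whose columns are the frame's x, y, z axes.
In Python, from station import arm gives the robot as it stands. The module is installed in compiled form; this text tells all that it offers.
- The arm moves only by the tool jog_arm, never from a script. Its argument "moves" is a list of rows, each an object of numbers: "tx", "ty", "tz": the shift along the tool's x, y, z in units of 2.5 cm (1.0 is 2.5 cm); "rx", "ry", "rz": the turn, a rotation vector about the tool's x, y, z in units of 0.1 rad (1.0 is 0.1 rad); "fingers": the opening, from 0 (shut) to 1 (fully open). A call has 1 to 8 rows; each row shifts and turns the commanded pose from where the row before left it, along the tool's axes as they then stand; what a row does not reach is not made up. A row lasts 1/8 s, in which the tool goes at most 62.5 mm and 10.7 degrees, less where a joint would pass 70% of its speed; a pose out of reach is approached as far as the arm can. A call with a number of a shift or a turn outside -1 to 1 is refused whole. A call with a gripper value outside its range is refused whole. The fingers move at their own pace and stop on an object; "force" is the grip in N (left out, the last holds). Time passes only in rows, so rows that do not move let the fingers close. It gives the time, the measured TCP pose, the force, the opening and the grip force at its end, in the units of the state.
- arm.get_state(): the state, without advancing time (a new reading comes with each control period).
- arm.snapshot(name): name is "scene" or "top" or "wrist"; returns a dict with "img" (384x512x3 uint8, blue, green, red), "vfov" (degrees; the focal length in pixels is half the picture's height over the tangent of half this angle, whatever the lens; pixels are square), "cx", "cy" (the principal point, pixels), "eye" and "rotation" of the camera in the world. Camera axes: x right, y down, z forward; pixel columns grow to the right and rows downward; lengths in m; the calibration is good to about 2 mm. A picture is of the moment at which its call begins. There is no depth.
- arm.sign_off(): hands the job in; it is judged then, once.
The state is a dict: "t": time; "q": joint angles; "dq": joint speeds; "tau": joint torques, N m; "tool_pos": TCP position; "tool_rot": TCP orientation; "contact_force": force on the tool from outside, world axes, zero at the start; "ft_torque": the same for the moment, N m; "grip_width": opening from 0.0 (shut) to 1.0 (fully open); "grasp_force": force on a finger pad.
Only numpy, scipy, OpenCV 4.12 (cv2) and the standard library are available. Lean on these libraries where they do the work, as an engineer would, in place of code of your own. Each camera call takes 0.05 s, during which the arm holds its last target. There are 200 camera calls.

TASK

Set the circuit board that waits on the wooden block into the empty nest nearest you on the tilted index table, flat on its four corner seats with the components up, and let go of it while the table is still locked. Then draw the red lock knob fully out, turn the table exactly one station so that the new board clicks into place under the camera, and slide the lock fully home again. Never turn the table backwards or past that station, and do not knock the camera, the meter, the solder reel or the black tape.

Things in the scene. Friction and masses are not known exactly. Their poses are not given: they have to be found in the camera images.
- board: Loose waiting circuit board, green, 60 mm (its x) by 85 mm (its y), sheet 2 mm thick, components up to 13 mm above it. Origin at its centre, 2.8 mm below the sheet's underside; z out of the component side. Grasp it by its two long edges (60 mm apart), which overhang the block by some 5 mm. Either way round fits the nest.
- block: Flat beech block 50 x 119 x 20 mm under the waiting board; origin at the centre of its underside, long side along its y.
- station: Index station: grey base plate 200 x 240 x 14 mm, fixed. Origin on the bench top; x to the rear, y left, z up. On it a white deck leans 25 degrees to the front about y; dial, lock and camera stand square to that deck, so their upright axis is 25 degrees off vertical.
- nest0 (a point): Seat centre of the empty nest, front of the dial at the start; turns with the dial. z square out of the dial's face; at dial 0 x points up the slope to the rear, y left. A seated board's underside is at z = 0, 12 mm above the dial; 60 mm side along x. Four black corners, 1.5 mm clear round the board, 5 mm high plus a flare to 11 mm; the middle 60 mm of the long edges is open for fingers.
- stud0 (a point): Black round grip stud for turning the dial, 18 mm in diameter; point on its axis at the height to grip, 42 mm above the dial's face (grip part 30 to 51 mm, thin stem below), 106 mm from the dial's axis. Frame as nest0. Front right at the start; turns with the dial.
- stud1 (a point): The same, at the front left at the start.
- stud2 (a point): The same, at the rear left at the start.
- stud3 (a point): The same, at the rear right at the start.
- dial_axis (a point): Point on the dial's axis in its face. Frame fixed to the deck: z along the axis out of the face, x up the slope to the rear, y left. The dial is an aluminium disc of 139 mm radius with four nests (centres 88 mm out, 90 degrees apart) and four studs between them.
- dial (a joint): Turn of the dial in rad, 0 at the start, growing clockwise seen from above (the front nest goes left, under the camera). One station is 1.571. A spring roller drops into a rim notch at each station: 5 to 10 N at a stud to leave it, light in between, snaps in within about 4 degrees of a station.
- lock (a joint): Travel of the lock bolt in m: 0 fully home (its tip in a rim notch, the dial cannot turn), 0.024 fully out; clear of the rim above 0.013. It slides with about 2 N and stays where it is left; it goes home only with the dial at a station.
- lock_grip (a point): Red round lock knob, 18 mm in diameter, right of the dial; point on its axis, in the middle of its 22 mm high grip part. Frame fixed to the deck like dial_axis. It moves along -y of this frame (away from the dial) to unlock, +y to lock. At home it is 184 mm from the dial's axis; the bolt's flat top is 21 mm below this point.
- view_point (a point): Point under the camera at the left of the dial, where the seat centre of a nest stands after the dial has been indexed. The ring light hangs 91 mm above it along the deck's normal.
- camera: Inspection camera with ring light (62 mm in diameter) on a column at the left rear of the deck, fixed; a board already checked lies in the nest under it and rides on with the dial. Same origin and axes as the station.
- black_tape: Roll of black tape, 68 x 72 x 19 mm, to be left alone; origin at the centre of its underside.
- solder_reel: Blue and grey reel of solder, 62 x 70 x 58 mm, to be left alone; origin at the centre of its underside.
- multimeter: Hand multimeter, 145 x 75 x 44 mm, on its back, to be left alone; origin at the centre of its underside.
Mind the look-alikes: they are no part of the job. What is shaped like the board but pink, white or yellow is not meant.

How it is judged:
By the outcome, as a careful person would: the job done as asked, in the order asked, and still so for the second after the job is handed in, with the robot touching nothing.
It also fails if it takes over 72 s, if anything falls off the work surface, if the arm or the gripper's body presses on something with over 40 N, if the wrist force passes 120 N, or if a joint passes its speed limit or range.

## Working session

There is one attempt and no reset: what is moved stays moved. The work goes in short steps, Python scripts to look and compute and a tool call to move; the robot and the scene stay as the last step left them, time stands still between calls to the robot, and variables do not carry over. Pictures are saved under pics/ and viewed, at most 10 in all, crops included, and the job is handed in when it is done.

Besides the shell and the picture viewer there is one more tool, called after "Call:" by a JSON object that holds its "fn" and its "kwargs", one argument or row to a line. jog_arm: Moves the arm, as the interface text tells. Shifts and turns lie within -1 to 1; 1 stands for 2.5 cm of shift or 0.1 rad of turn. Its arguments: {"type":"object","properties":{"moves":{"type":"array"},"force":{"type":"number"}},"required":["moves"]}

```bash
mkdir -p pics; cat > h.py <<'E'
import numpy as np, cv2
from station import arm
def snap(cam,name,crop=None,scale=1):
    s=arm.snapshot(cam); im=s["img"]; cv2.imwrite(f"pics/{name}_raw.png",im)
    import pickle; pickle.dump({k:v for k,v in s.items() if k!="img"},open(f"pics/{name}.pkl","wb"))
    return s
def cal(name):
    import pickle; return pickle.load(open(f"pics/{name}.pkl","rb"))
def proj(s,P):
    f=192/np.tan(np.radians(s["vfov"])/2); c=(np.atleast_2d(P)-s["eye"])@np.array(s["rotation"])
    return np.c_[s["cx"]+f*c[:,0]/c[:,2], s["cy"]+f*c[:,1]/c[:,2]]
def ray(s,u,v):
    f=192/np.tan(np.radians(s["vfov"])/2); d=np.array(s["rotation"])@np.array([(u-s["cx"])/f,(v-s["cy"])/f,1]); return np.array(s["eye"]),d/np.linalg.norm(d)
def onz(s,u,v,z):
    e,d=ray(s,u,v); return e+d*(z-e[2])/d[2]
E
python3 - <<'E'
from h import *
for c in("scene","top"):
    s=snap(c,c+"0"); print(c,s["vfov"],s["cx"],s["cy"],np.round(s["eye"],3),np.round(s["rotation"],3).tolist())
a=cv2.imread("pics/scene0_raw.png");b=cv2.imread("pics/top0_raw.png")
cv2.imwrite("pics/a.png",cv2.resize(a,(800,600),interpolation=cv2.INTER_CUBIC));cv2.imwrite("pics/b.png",cv2.resize(b,(800,600),interpolation=cv2.INTER_CUBIC))
print(arm.get_state())
E
```

```text
scene 43.39481671442475 253.08054796378883 185.53199493275505 [-0.071 -0.972  1.191] [[0.845, -0.386, 0.371], [-0.535, -0.592, 0.603], [-0.013, -0.708, -0.706]]
top 44.93704591524316 252.21820557000947 183.74637626763416 [ 0.403 -0.058  1.594] [[-0.018, -0.998, 0.065], [-1.0, 0.017, -0.005], [0.004, -0.065, -0.998]]
{'t': 0.1, 'q': array([-73.79204754,  26.89305567,  -2.78416135,  87.86575429,
         1.3834923 ,  65.37330297,  -4.71645035]), 'dq': array([ 0.07287996, -0.08464944,  0.14450175, -0.16357269, -0.03239712,
       -0.13510582,  0.04495935]), 'tau': array([-8.63346122e-05, -5.09170067e+01, -8.15954595e-02, -2.36826539e+01,
       -6.15267735e-02,  3.45094199e-02,  6.41966062e-05]), 'tool_pos': array([0.20691013, 0.64199978, 0.24360828]), 'tool_rot': array([[-9.51797103e-01,  3.06728039e-01, -4.30180604e-04],
       [ 3.06728324e-01,  9.51795654e-01, -1.66409311e-03],
       [-1.00979987e-04, -1.71582758e-03, -9.99998523e-01]]), 'contact_force': array([ 0.30403427, -0.69667397, -0.57717326]), 'ft_torque': array([-0.01494527,  0.00460689,  0.03603796]), 'grasp_force': 0.0, 'grip_width': 1.0019430256889836}
```

View pics/a.png

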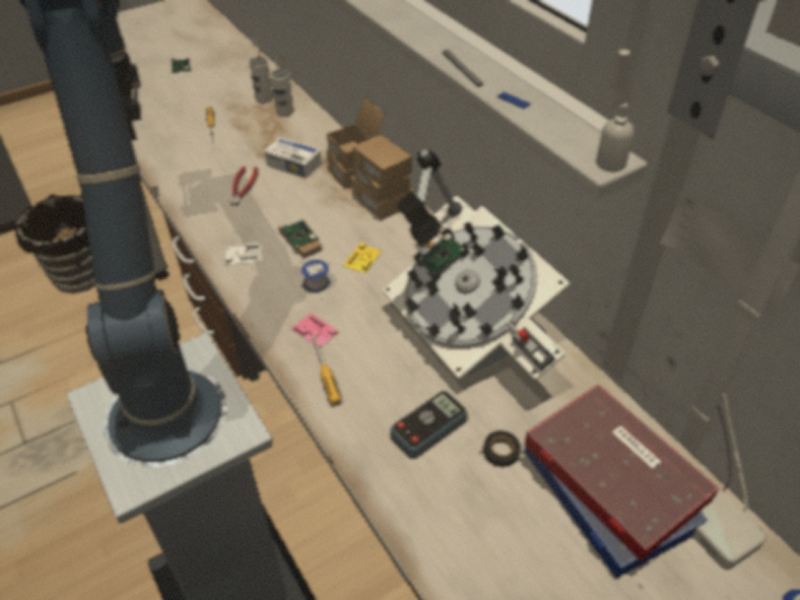

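View pics/b.png

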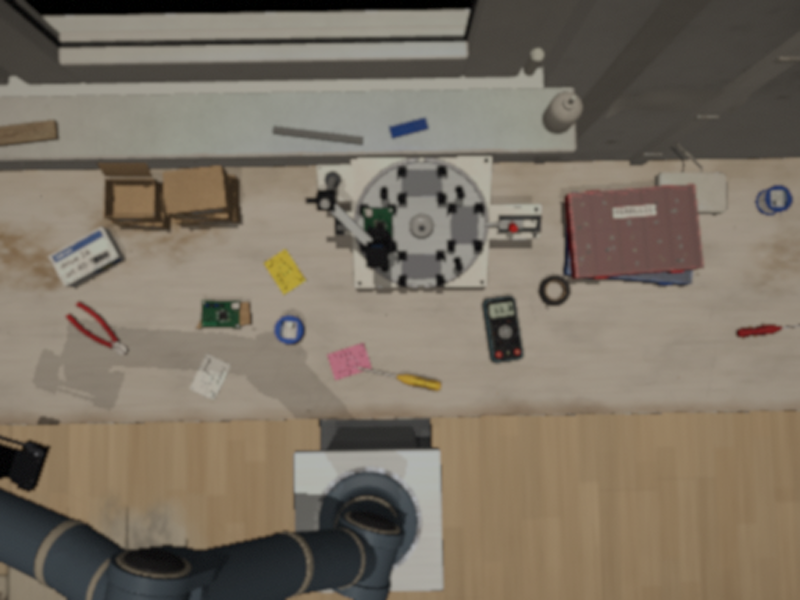

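The scene view shows the index table at about (467,281), the red knob at (523,335) and the waiting board at (300,238). In the top view (800 px scale) the hub is at (421,227), the knob at (514,228) and the board at (221,314).

```bash
cat >> h.py <<'E'
def tri(obs):
    A=np.zeros((3,3));b=np.zeros(3)
    for s,u,v in obs:
        e,d=ray(s,u,v);M=np.eye(3)-np.outer(d,d);A+=M;b+=M@e
    return np.linalg.solve(A,b)
E
python3 - <<'E'
from h import *
S=cal("scene0");T=cal("top0");k=.64
for n,t,s in (("hub",(421,227),(467,281)),("knob",(514,228),(523,335)),("board",(221,314),(298,236))):
    P=tri([(T,t[0]*k,t[1]*k),(S,s[0]*k,s[1]*k)]);print(n,P.round(4),proj(T,P)/k,proj(S,P)/k)
a=cv2.imread("pics/top0_raw.png");b=cv2.imread("pics/scene0_raw.png")
A=cv2.resize(a[95:190,215:350],(800,563),interpolation=cv2.INTER_CUBIC)
cv2.imwrite("pics/c.png",A)  # u=215+x/5.926, v=95+y/5.926
B=cv2.resize(b[120:250,235:370],(623,600),interpolation=cv2.INTER_CUBIC) # /4.615
cv2.imwrite("pics/d.png",B)
E
```

```text
hub [ 0.6197 -0.1226  0.1302] [[421.18860506 226.66810348]] [[466.61746873 281.05114591]]
knob [ 0.6112 -0.3084  0.1475] [[513.9852524  228.02381871]] [[523.03022328 334.99548284]]
board [0.451  0.3124 0.0151] [[220.58459051 314.84370845]] [[298.85568196 235.97237807]]
```

View pics/c.png

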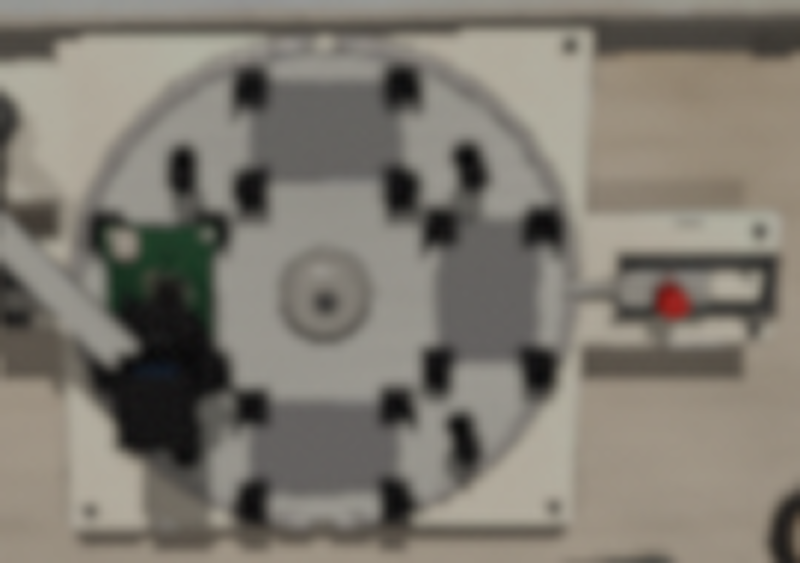

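View pics/d.png

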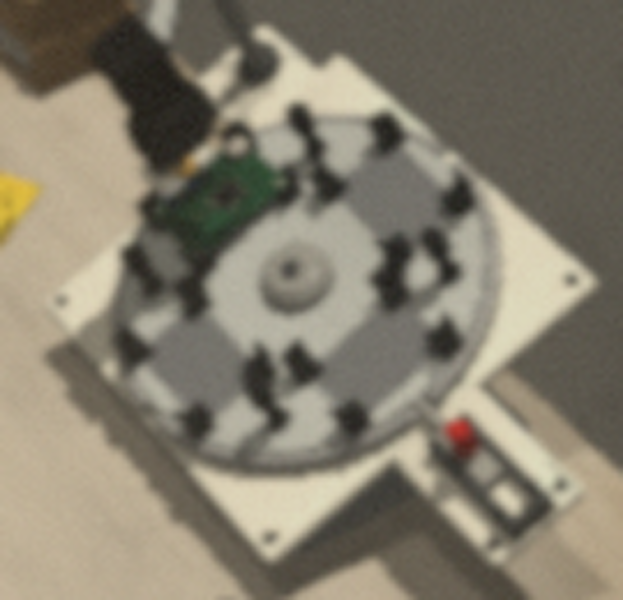

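The top crop shows the empty front nest at about (325,450), with corner blocks at (252,407), (397,405), (250,502) and (394,500). The hub is at (325,295) and the knob at (673,300). In the scene crop the front nest is at about (200,365) and the knob at (460,435). Next I fit the dial pose to the 12 corner blocks.

```bash
cat > fit.py <<'E'
from h import *
from scipy.optimize import least_squares
from scipy.spatial.transform import Rotation as R
S=cal("scene0");T=cal("top0")
# order per nest: (inner,left),(inner,right),(outer,left),(outer,right)
top={'f':[(252,407),(397,405),(250,502),(394,500)],'r':[(440,372),(440,228),(540,372),(543,228)],'b':[(402,190),(252,190),(402,88),(250,90)]}
sc={'f':[(192,298),(258,375),(130,350),(195,420)],'r':[(300,362),(388,290),(350,418),(443,340)],'b':[(393,268),(325,185),(458,195),(385,130)]}
# nest angle in deck frame (outer dir): f=-x, r=-y, b=+x ; 'left' = as seen looking inward? defined below by tangential sign
out={'f':np.array([-1,0]),'r':np.array([0,-1]),'b':np.array([1,0])}
tan={'f':np.array([0,1]),'r':np.array([-1,0]),'b':np.array([0,-1])}
def model(p):
    o=p[:3];Rm=(R.from_euler('z',p[3])*R.from_euler('y',-p[4])).as_matrix();a,b,h=p[5],p[6],.02
    q=[]
    for n in 'frb':
        for rs in(-1,1):
            for ts in(1,-1):
                xy=out[n]*(.088+rs*a)+tan[n]*ts*b; q.append(o+Rm@[xy[0],xy[1],h])
    return np.array(q),Rm
tp=np.array([(215+x/5.926,95+y/5.926) for n in 'frb' for x,y in top[n]])
sp=np.array([(235+x/4.615,120+y/4.615) for n in 'frb' for x,y in sc[n]])
def res(p):
    q,_=model(p); r=np.r_[(proj(T,q)-tp).ravel(),(proj(S,q)-sp).ravel()]; return r
if __name__=="__main__":
  for g in(.436,-.436):
    f=least_squares(res,[.62,-.12,.12,0,g,.028,.04],loss='soft_l1'); p=f.x
    print(f.cost,p[:3].round(4),np.degrees(p[3:5]).round(2),p[5:].round(4)); r=res(p).reshape(2,12,2);print(np.abs(r).max(1),r.std(axis=(1)))
    Rm=model(p)[1]
    for n,t,s in (("hub",(325,295),(297,272)),("knob",(673,298),(460,432))):
        P=tri([(T,215+t[0]/5.926,95+t[1]/5.926),(S,235+s[0]/4.615,120+s[1]/4.615)]);print(n,P.round(4),(Rm.T@(P-p[:3])).round(4))
E
python3 fit.py
```

```text
5.41678836230075 [ 0.6257 -0.1236  0.116 ] [-0.6  25.88] [0.0277 0.0396]
[[0.63946516 0.43973742]
 [0.35923398 3.71640021]] [[0.25615087 0.23444228]
 [0.19344358 1.20055933]]
hub [ 0.6205 -0.1237  0.1346] [ 0.0035 -0.0002  0.019 ]
knob [ 0.6127 -0.3068  0.1486] [ 0.0043 -0.1833  0.0342]
5.4167883623008315 [ 0.6257 -0.1236  0.116 ] [-0.6  25.88] [0.0277 0.0396]
[[0.63946516 0.43973745]
 [0.35923396 3.71640024]] [[0.25615087 0.23444228]
 [0.19344357 1.20055933]]
hub [ 0.6205 -0.1237  0.1346] [ 0.0035 -0.0002  0.019 ]
knob [ 0.6127 -0.3068  0.1486] [ 0.0043 -0.1833  0.0342]
```

```bash
cat >> h.py <<'E'
import json
from scipy.spatial.transform import Rotation as Rot
def plan(p1,R1,n=None,start=None,fingers=None):
    st=arm.get_state(); p,Rm=(start if start else (np.array(st["tool_pos"]),np.array(st["tool_rot"])))
    p0,R0=p.copy(),Rm.copy(); w=Rot.from_matrix(R0.T@R1).as_rotvec(); d=R0.T@(np.array(p1)-p0)
    m=max(np.abs(d).max()/.024,np.linalg.norm(w)/.095, np.linalg.norm(d)/.036)
    n=n or int(np.ceil(m+.2)); rows=[]
    for i in range(1,n+1):
        tp=p0+(np.array(p1)-p0)*i/n; tR=R0@Rot.from_rotvec(w*i/n).as_matrix()
        a=np.clip(np.round(Rm.T@(tp-p)/.025,2),-1,1); b=np.clip(np.round(Rot.from_matrix(Rm.T@tR).as_rotvec()/.1,2),-1,1)
        p=p+Rm@a*.025; Rm=Rm@Rot.from_rotvec(b*.1).as_matrix()
        rows.append({k:float(v) for k,v in zip(("tx","ty","tz","rx","ry","rz"),(*a,*b)) if v})
    for i in range(0,n,8): print(json.dumps(rows[i:i+8]).replace(" ",""))
    print("end err mm",((p-p1)*1e3).round(1)); return p,Rm
def down(ang):
    c,s=np.cos(ang),np.sin(ang)  # tool y at angle ang, z down
    y=np.array([c,s,0]);z=np.array([0,0,-1.]);return np.c_[np.cross(y,z),y,z]
E
python3 - <<'E'
from h import *
plan([.43,.3124,.23],down(0))
E
```

```text
[{"tx":-0.9,"ty":-0.7,"tz":0.04,"rz":0.9},{"tx":-0.95,"ty":-0.62,"tz":0.04,"rz":0.9},{"tx":-1.0,"ty":-0.53,"tz":0.04,"rz":0.9},{"tx":-1.0,"ty":-0.43,"tz":0.04,"rz":0.9},{"tx":-1.0,"ty":-0.34,"tz":0.04,"rz":0.9},{"tx":-1.0,"ty":-0.23,"tz":0.04,"ry":0.01,"rz":0.9},{"tx":-1.0,"ty":-0.12,"tz":0.04,"rx":-0.01,"rz":0.9},{"tx":-1.0,"tz":0.04,"rz":0.89}]
[{"tx":-1.0,"ty":0.11,"tz":0.04,"rz":0.9},{"tx":-1.0,"ty":0.22,"tz":0.04,"rz":0.9},{"tx":-1.0,"ty":0.33,"tz":0.04,"rz":0.9},{"tx":-1.0,"ty":0.45,"tz":0.03,"rz":0.9},{"tx":-1.0,"ty":0.54,"tz":0.04,"rz":0.9},{"tx":-1.0,"ty":0.64,"tz":0.04,"rz":0.9}]
end err mm [-2.1 24.3  0.1]
```

Call:
{"fn": "jog_arm", "kwargs": {
  "moves": [
    {"tx":-0.9,"ty":-0.7,"tz":0.04,"rz":0.9},
    {"tx":-0.95,"ty":-0.62,"tz":0.04,"rz":0.9},
    {"tx":-1.0,"ty":-0.53,"tz":0.04,"rz":0.9},
    {"tx":-1.0,"ty":-0.43,"tz":0.04,"rz":0.9},
    {"tx":-1.0,"ty":-0.34,"tz":0.04,"rz":0.9},
    {"tx":-1.0,"ty":-0.23,"tz":0.04,"rz":0.9},
    {"tx":-1.0,"ty":-0.12,"tz":0.04,"rz":0.9},
    {"tx":-1.0,"tz":0.04,"rz":0.9}
  ]
}}

```text
schema error: expected keys tx, ty, tz, rx, ry, rz, fingers
```

Call:
{"fn": "jog_arm", "kwargs": {
  "moves": [
    {"tx":-1.0,"ty":0.11,"tz":0.04,"rz":0.9},
    {"tx":-1.0,"ty":0.22,"tz":0.04,"rz":0.9},
    {"tx":-1.0,"ty":0.33,"tz":0.04,"rz":0.9},
    {"tx":-1.0,"ty":0.45,"tz":0.03,"rz":0.9},
    {"tx":-1.0,"ty":0.54,"tz":0.04,"rz":0.9},
    {"tx":-1.0,"ty":0.64,"tz":0.04,"rz":0.9},
    {"tx":-1.0},
    {}
  ]
}}

```text
schema error: expected keys tx, ty, tz, rx, ry, rz, fingers
```

```bash
python3 - <<'E'
from h import *
s=snap("wrist","w1");print(s["vfov"],s["eye"],np.round(s["rotation"],3).tolist())
st=arm.get_state();print(st["tool_pos"],st["tool_rot"].round(3),st["q"].round(1),st["t"])
cv2.imwrite("pics/w1.png",cv2.resize(cv2.imread("pics/w1_raw.png"),(800,600),interpolation=cv2.INTER_CUBIC))
print(proj(s,[[.451,.3124,.022]])/.64)
E
```

```text
67.08274714530933 [0.13296157 0.66615141 0.3850991 ] [[0.307, 0.913, 0.269], [0.952, -0.293, -0.091], [-0.004, 0.284, -0.959]]
[0.20695144 0.64206336 0.24374888] [[-0.952  0.307 -0.   ]
 [ 0.307  0.952 -0.001]
 [-0.    -0.001 -1.   ]] [-73.8  26.9  -2.8  87.9   1.4  65.4  -4.7] 0.15
[[170.37911601 592.56885868]]
```

View pics/w1.png

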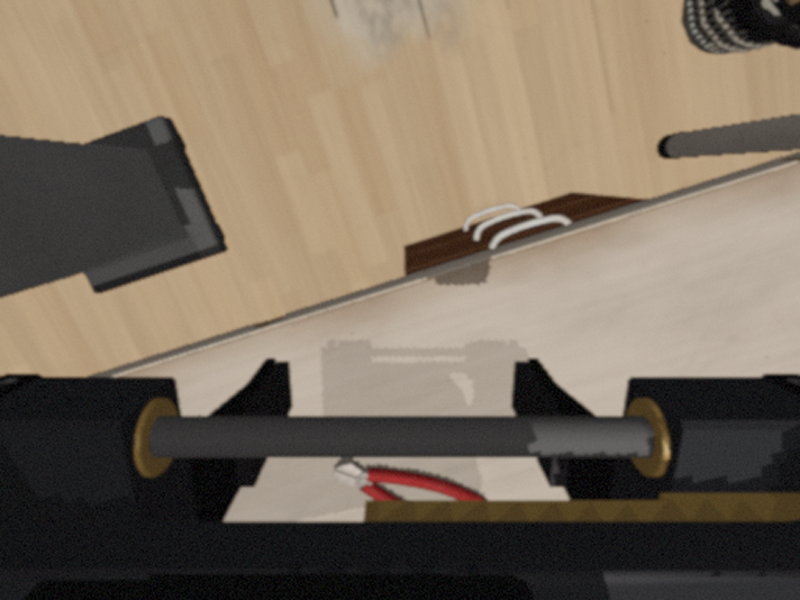

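The wrist view shows only the fingers and pliers, because both moves were refused: every row needs all the keys. I'll regenerate them in full.

```bash
python3 - <<'E'
s=open("h.py").read()
s=s.replace('zip(("tx","ty","tz","rx","ry","rz"),(*a,*b)) if v})','zip(("tx","ty","tz","rx","ry","rz","fingers"),(*a,*b,1 if fingers is None else fingers))})').replace("m=max(np.abs(d).max()/.024,","m=max(np.linalg.norm(d)/.0245,")
s=s.replace('replace(" ","")','replace(" ","").replace(".0,",",").replace(".0}","}")')
open("h.py","w").write(s)
E
python3 - <<'E'
from h import *
plan([.445,.27,.22],down(0))
E
```

```text
[{"tx":-0.72,"ty":-0.59,"tz":0.05,"rx":-0,"ry":0,"rz":0.66,"fingers":1},{"tx":-0.75,"ty":-0.54,"tz":0.05,"rx":-0,"ry":0,"rz":0.67,"fingers":1},{"tx":-0.79,"ty":-0.5,"tz":0.05,"rx":-0,"ry":0,"rz":0.66,"fingers":1},{"tx":-0.82,"ty":-0.43,"tz":0.05,"rx":-0,"ry":0,"rz":0.66,"fingers":1},{"tx":-0.85,"ty":-0.39,"tz":0.05,"rx":-0,"ry":0,"rz":0.66,"fingers":1},{"tx":-0.87,"ty":-0.32,"tz":0.06,"rx":-0,"ry":0,"rz":0.67,"fingers":1},{"tx":-0.89,"ty":-0.27,"tz":0.05,"rx":-0,"ry":0,"rz":0.66,"fingers":1},{"tx":-0.91,"ty":-0.21,"tz":0.05,"rx":-0,"ry":0.01,"rz":0.66,"fingers":1}]
[{"tx":-0.91,"ty":-0.15,"tz":0.05,"rx":-0.01,"ry":-0,"rz":0.66,"fingers":1},{"tx":-0.93,"ty":-0.08,"tz":0.05,"rx":0,"ry":-0,"rz":0.67,"fingers":1},{"tx":-0.93,"ty":-0.03,"tz":0.05,"rx":0,"ry":-0,"rz":0.66,"fingers":1},{"tx":-0.93,"ty":0.04,"tz":0.05,"rx":0,"ry":-0,"rz":0.66,"fingers":1},{"tx":-0.92,"ty":0.1,"tz":0.05,"rx":0,"ry":-0,"rz":0.66,"fingers":1},{"tx":-0.92,"ty":0.15,"tz":0.05,"rx":0,"ry":-0,"rz":0.67,"fingers":1},{"tx":-0.9,"ty":0.22,"tz":0.05,"rx":-0,"ry":-0,"rz":0.66,"fingers":1},{"tx":-0.89,"ty":0.28,"tz":0.05,"rx":-0,"ry":-0,"rz":0.66,"fingers":1}]
[{"tx":-0.87,"ty":0.34,"tz":0.05,"rx":-0,"ry":-0,"rz":0.66,"fingers":1},{"tx":-0.84,"ty":0.39,"tz":0.05,"rx":-0,"ry":-0,"rz":0.67,"fingers":1},{"tx":-0.82,"ty":0.45,"tz":0.05,"rx":-0,"ry":0,"rz":0.66,"fingers":1}]
end err mm [ 0.  -0.1 -0.1]
```

Call:
{"fn": "jog_arm", "kwargs": {
  "moves": [
    {"tx":-0.72,"ty":-0.59,"tz":0.05,"rx":0,"ry":0,"rz":0.66,"fingers":1},
    {"tx":-0.75,"ty":-0.54,"tz":0.05,"rx":0,"ry":0,"rz":0.67,"fingers":1},
    {"tx":-0.79,"ty":-0.5,"tz":0.05,"rx":0,"ry":0,"rz":0.66,"fingers":1},
    {"tx":-0.82,"ty":-0.43,"tz":0.05,"rx":0,"ry":0,"rz":0.66,"fingers":1},
    {"tx":-0.85,"ty":-0.39,"tz":0.05,"rx":0,"ry":0,"rz":0.66,"fingers":1},
    {"tx":-0.87,"ty":-0.32,"tz":0.06,"rx":0,"ry":0,"rz":0.67,"fingers":1},
    {"tx":-0.89,"ty":-0.27,"tz":0.05,"rx":0,"ry":0,"rz":0.66,"fingers":1},
    {"tx":-0.91,"ty":-0.21,"tz":0.05,"rx":0,"ry":0.01,"rz":0.66,"fingers":1}
  ]
}}

```text
t: 1.15
tool_pos: [0.3081, 0.4845, 0.2343]
tool_rot: [[-0.663, 0.749, -0.001], [0.749, 0.663, 0.001], [0.001, 0.0, -1.0]]
contact_force: [-0.2, 0.6, -0.4]
grip_width: 1.001
grasp_force: 0.0
```

Call:
{"fn": "jog_arm", "kwargs": {
  "moves": [
    {"tx":-0.91,"ty":-0.15,"tz":0.05,"rx":-0.01,"ry":0,"rz":0.66,"fingers":1},
    {"tx":-0.93,"ty":-0.08,"tz":0.05,"rx":0,"ry":0,"rz":0.67,"fingers":1},
    {"tx":-0.93,"ty":-0.03,"tz":0.05,"rx":0,"ry":0,"rz":0.66,"fingers":1},
    {"tx":-0.93,"ty":0.04,"tz":0.05,"rx":0,"ry":0,"rz":0.66,"fingers":1},
    {"tx":-0.92,"ty":0.1,"tz":0.05,"rx":0,"ry":0,"rz":0.66,"fingers":1},
    {"tx":-0.92,"ty":0.15,"tz":0.05,"rx":0,"ry":0,"rz":0.67,"fingers":1},
    {"tx":-0.9,"ty":0.22,"tz":0.05,"rx":0,"ry":0,"rz":0.66,"fingers":1},
    {"tx":-0.89,"ty":0.28,"tz":0.05,"rx":0,"ry":0,"rz":0.66,"fingers":1}
  ]
}}

```text
t: 2.15
tool_pos: [0.4083, 0.328, 0.224]
tool_rot: [[-0.193, 0.981, 0.0], [0.981, 0.193, 0.002], [0.001, 0.0, -1.0]]
contact_force: [0.1, -0.6, 0.1]
grip_width: 0.998
grasp_force: 0.0
```

Call:
{"fn": "jog_arm", "kwargs": {
  "moves": [
    {"tx":-0.87,"ty":0.34,"tz":0.05,"rx":0,"ry":0,"rz":0.66,"fingers":1},
    {"tx":-0.84,"ty":0.39,"tz":0.05,"rx":0,"ry":0,"rz":0.67,"fingers":1},
    {"tx":-0.82,"ty":0.45,"tz":0.05,"rx":0,"ry":0,"rz":0.66,"fingers":1},
    {"tx":0,"ty":0,"tz":0,"rx":0,"ry":0,"rz":0,"fingers":1},
    {"tx":0,"ty":0,"tz":0,"rx":0,"ry":0,"rz":0,"fingers":1}
  ]
}}

```text
t: 2.78
tool_pos: [0.4448, 0.271, 0.2202]
tool_rot: [[-0.001, 1.0, -0.0], [1.0, 0.001, 0.002], [0.002, -0.0, -1.0]]
contact_force: [0.3, 0.3, 0.4]
grip_width: 1.0
grasp_force: 0.0
```

```bash
python3 - <<'E'
from h import *
s=snap("wrist","w2")
st=arm.get_state();print(st["tool_pos"],st["tool_rot"].round(3),st["q"].round(1),st["t"])
cv2.imwrite("pics/w2.png",cv2.resize(cv2.imread("pics/w2_raw.png"),(800,600),interpolation=cv2.INTER_CUBIC))
print(proj(s,[[.451,.3124,.022]])/.64)
E
```

```text
[0.44457951 0.27138646 0.22022543] [[-0.002  1.    -0.   ]
 [ 1.     0.002  0.002]
 [ 0.002 -0.    -1.   ]] [-52.1  14.   19.2 111.2  -5.7  55.6 -30.1] 2.825
[[409.56885441 227.11915185]]
```

View pics/w2.png

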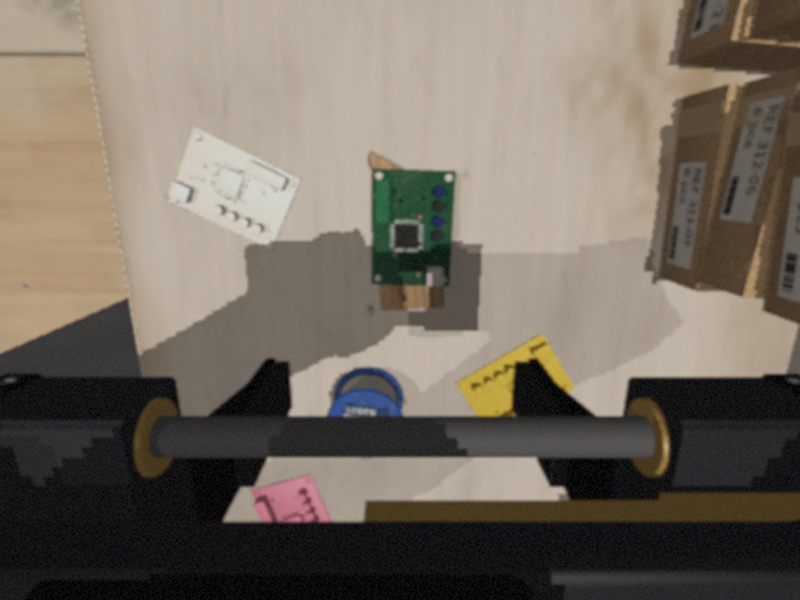

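The wrist view shows the green board on the block, with corners near (373,170), (455,170), (450,285) and (372,284). The blue solder reel is at (366,395).

```bash
python3 - <<'E'
from h import *
s=cal("w2");im=cv2.imread("pics/w2_raw.png").astype(int)
m=((im[...,1]-im[...,2]>12)&(im[...,1]-im[...,0]>0)).astype(np.uint8);m[:90]*=(1);m[200:]=0;m[:,:200]=0;m[:,320:]=0
m=cv2.morphologyEx(m,cv2.MORPH_CLOSE,np.ones((9,9)))
c=max(cv2.findContours(m,0,2)[0],key=cv2.contourArea)
print(cv2.minAreaRect(c),np.array(cv2.boxPoints(cv2.minAreaRect(c)))/.64)
w=np.array([onz(s,*q[0].astype(float),.0248) for q in c])[:,:2]
r=cv2.minAreaRect((w*1000).astype(np.float32));print(r)
for q in((373,170),(455,170),(451,285),(372,284)): print(onz(s,q[0]*.64,q[1]*.64,.0248).round(4))
E
```

```text
((264.5, 145.0), (72.0, 51.0), 90.0) [[373.4375 170.3125]
 [453.125  170.3125]
 [453.125  282.8125]
 [373.4375 282.8125]]
((452.8795166015625, 311.63531494140625), (82.14601135253906, 57.13071060180664), 89.03993225097656)
[0.4247 0.3529 0.0248]
[0.483  0.3529 0.0248]
[0.4829 0.269  0.0248]
[0.4225 0.2697 0.0248]
```

```bash
python3 - <<'E'
from h import *
Rg=down(np.radians(-.9))
e=plan([.4528,.3116,.12],Rg)
plan([.4528,.3116,.0358],Rg,start=e)
E
```

```text
[{"tx":0.32,"ty":0.07,"tz":0.8,"rx":-0,"ry":-0,"rz":0.04,"fingers":1},{"tx":0.32,"ty":0.06,"tz":0.8,"rx":-0,"ry":-0.01,"rz":0.03,"fingers":1},{"tx":0.32,"ty":0.07,"tz":0.81,"rx":-0,"ry":-0,"rz":0.04,"fingers":1},{"tx":0.32,"ty":0.06,"tz":0.8,"rx":-0,"ry":-0.01,"rz":0.03,"fingers":1},{"tx":0.33,"ty":0.06,"tz":0.8,"rx":-0,"ry":0,"rz":0.04,"fingers":1}]
end err mm [-0.   0.1  0. ]
[{"tx":-0,"ty":0,"tz":0.84,"rx":-0,"ry":0,"rz":-0,"fingers":1},{"tx":-0,"ty":0,"tz":0.84,"rx":-0,"ry":0,"rz":-0,"fingers":1},{"tx":-0,"ty":0,"tz":0.85,"rx":-0,"ry":0,"rz":-0,"fingers":1},{"tx":-0,"ty":0,"tz":0.84,"rx":-0,"ry":0,"rz":-0,"fingers":1}]
end err mm [-0.1  0.1 -0. ]
```

Call:
{"fn": "jog_arm", "kwargs": {
  "moves": [
    {"tx":0.32,"ty":0.07,"tz":0.8,"rx":0,"ry":0,"rz":0.04,"fingers":1},
    {"tx":0.32,"ty":0.06,"tz":0.8,"rx":0,"ry":-0.01,"rz":0.03,"fingers":1},
    {"tx":0.32,"ty":0.07,"tz":0.81,"rx":0,"ry":0,"rz":0.04,"fingers":1},
    {"tx":0.32,"ty":0.06,"tz":0.8,"rx":0,"ry":-0.01,"rz":0.03,"fingers":1},
    {"tx":0.33,"ty":0.06,"tz":0.8,"rx":0,"ry":0,"rz":0.04,"fingers":1},
    {"tx":0,"ty":0,"tz":0,"rx":0,"ry":0,"rz":0,"fingers":1},
    {"tx":0,"ty":0,"tz":0,"rx":0,"ry":0,"rz":0,"fingers":1}
  ]
}}

```text
t: 3.7
tool_pos: [0.4537, 0.3105, 0.1203]
tool_rot: [[0.018, 1.0, 0.0], [1.0, -0.018, -0.001], [-0.0, 0.0, -1.0]]
contact_force: [0.1, -0.4, 0.2]
grip_width: 1.001
grasp_force: 0.0
```

Call:
{"fn": "jog_arm", "kwargs": {
  "moves": [
    {"tx":0,"ty":0,"tz":0.84,"rx":0,"ry":0,"rz":0,"fingers":1},
    {"tx":0,"ty":0,"tz":0.84,"rx":0,"ry":0,"rz":0,"fingers":1},
    {"tx":0,"ty":0,"tz":0.85,"rx":0,"ry":0,"rz":0,"fingers":1},
    {"tx":0,"ty":0,"tz":0.84,"rx":0,"ry":0,"rz":0,"fingers":1},
    {"tx":0,"ty":0,"tz":0,"rx":0,"ry":0,"rz":0,"fingers":1},
    {"tx":0,"ty":0,"tz":0,"rx":0,"ry":0,"rz":0,"fingers":1}
  ]
}}

```text
t: 4.45
tool_pos: [0.4543, 0.3108, 0.037]
tool_rot: [[0.018, 1.0, 0.002], [1.0, -0.018, 0.001], [0.001, 0.002, -1.0]]
contact_force: [-0.2, -0.0, 0.8]
grip_width: 0.997
grasp_force: 0.0
```

Call:
{"fn": "jog_arm", "kwargs": {
  "moves": [
    {"tx":0,"ty":0,"tz":0,"rx":0,"ry":0,"rz":0,"fingers":0.8},
    {"tx":0,"ty":0,"tz":0,"rx":0,"ry":0,"rz":0,"fingers":0.7},
    {"tx":0,"ty":0,"tz":0,"rx":0,"ry":0,"rz":0,"fingers":0.6},
    {"tx":0,"ty":0,"tz":0,"rx":0,"ry":0,"rz":0,"fingers":0.6},
    {"tx":0,"ty":0,"tz":0,"rx":0,"ry":0,"rz":0,"fingers":0.6}
  ],
  "force": 15
}}

```text
t: 5.08
tool_pos: [0.4534, 0.3107, 0.036]
tool_rot: [[0.018, 1.0, 0.0], [1.0, -0.018, -0.0], [-0.0, 0.0, -1.0]]
contact_force: [-0.0, 0.2, 1.9]
grip_width: 0.679
grasp_force: 15.0
```

Call:
{"fn": "jog_arm", "kwargs": {
  "moves": [
    {"tx":0,"ty":0,"tz":-0.4,"rx":0,"ry":0,"rz":0,"fingers":0.6},
    {"tx":0,"ty":0,"tz":-0.8,"rx":0,"ry":0,"rz":0,"fingers":0.6},
    {"tx":0,"ty":0,"tz":-1,"rx":0,"ry":0,"rz":0,"fingers":0.6},
    {"tx":0,"ty":0,"tz":-1,"rx":0,"ry":0,"rz":0,"fingers":0.6},
    {"tx":0,"ty":0,"tz":-1,"rx":0,"ry":0,"rz":0,"fingers":0.6},
    {"tx":0,"ty":0,"tz":-1,"rx":0,"ry":0,"rz":0,"fingers":0.6},
    {"tx":0,"ty":0,"tz":-1,"rx":0,"ry":0,"rz":0,"fingers":0.6},
    {"tx":0,"ty":0,"tz":-1,"rx":0,"ry":0,"rz":0,"fingers":0.6}
  ]
}}

```text
t: 6.08
tool_pos: [0.4532, 0.3104, 0.217]
tool_rot: [[0.018, 1.0, 0.0], [1.0, -0.018, -0.0], [-0.0, 0.0, -1.0]]
contact_force: [-0.4, 0.5, -1.4]
grip_width: 0.678
grasp_force: 15.0
```

```bash
cat >> fit.py <<'E'
P0=least_squares(res,[.62,-.12,.12,0,.436,.028,.04],loss='soft_l1').x
O=P0[:3];D=(Rot.from_euler('z',P0[3])*Rot.from_euler('y',-np.radians(25.))).as_matrix()
TR=np.c_[D[:,1],D[:,0],-D[:,2]]
E
python3 - <<'E'
from fit import *
for n,t,s in (("coltop",(328,185),(428,158)),("headtop",(378,240),(410,205)),("headbot",(378,262),(430,240))):
    P=tri([(T,t[0]*.64,t[1]*.64),(S,s[0]*.64,s[1]*.64)]);print(n,P.round(3),(D.T@(P-O)).round(3),proj(S,P)/.64,proj(T,P)/.64)
h=O+D@[-.088,-.07,.17];print("hover",h,"nest",O+D@[-.088,0,.012])
Rg=down(np.radians(-.9))
e=plan([.45,.30,.40],Rg,fingers=.6)
e=plan([h[0]-.03,h[1],.40],TR,start=e,fingers=.6)
e=plan(h,TR,start=e,fingers=.6)
E
```

```text
coltop [0.659 0.057 0.311] [0.111 0.181 0.163] [[434.46071502 156.95680194]] [[324.63332584 191.53501048]]
headtop [ 0.56  -0.03   0.292] [0.014 0.092 0.187] [[417.29331676 203.97767702]] [[374.46928221 246.92981691]]
headbot [ 0.558 -0.045  0.211] [-0.022  0.078  0.115] [[420.06610055 240.78993213]] [[383.14313801 253.16524399]]
hover [ 0.47337152 -0.19203443  0.23286855] nest [ 0.5408731  -0.12273606  0.08967192]
[{"tx":-0.05,"ty":-0.02,"tz":-0.91,"rx":0,"ry":0,"rz":-0,"fingers":0.6},{"tx":-0.06,"ty":-0.01,"tz":-0.92,"rx":0,"ry":0,"rz":-0.01,"fingers":0.6},{"tx":-0.05,"ty":-0.02,"tz":-0.91,"rx":0,"ry":0,"rz":0,"fingers":0.6},{"tx":-0.05,"ty":-0.01,"tz":-0.92,"rx":0,"ry":0,"rz":-0,"fingers":0.6},{"tx":-0.05,"ty":-0.02,"tz":-0.91,"rx":0,"ry":0,"rz":-0.01,"fingers":0.6},{"tx":-0.06,"ty":-0.01,"tz":-0.92,"rx":0,"ry":0,"rz":0,"fingers":0.6},{"tx":-0.05,"ty":-0.02,"tz":-0.91,"rx":0,"ry":0,"rz":-0,"fingers":0.6},{"tx":-0.05,"ty":-0.01,"tz":-0.92,"rx":0,"ry":0,"rz":-0,"fingers":0.6}]
end err mm [0. 0. 0.]
[{"tx":-0.94,"ty":0,"tz":0,"rx":-0.21,"ry":0,"rz":-0,"fingers":0.6},{"tx":-0.93,"ty":
[... 1261 characters left out ...]
:0.01,"rz":-0,"fingers":0.6},{"tx":-0.93,"ty":-0,"tz":-0,"rx":-0.21,"ry":-0,"rz":-0.01,"fingers":0.6}]
end err mm [ 0.   0.1 -0. ]
[{"tx":0,"ty":-0.22,"tz":0.82,"rx":-0,"ry":-0,"rz":0,"fingers":0.6},{"tx":0,"ty":-0.21,"tz":0.82,"rx":-0,"ry":-0,"rz":0,"fingers":0.6},{"tx":0,"ty":-0.22,"tz":0.82,"rx":-0,"ry":-0,"rz":0,"fingers":0.6},{"tx":0,"ty":-0.22,"tz":0.82,"rx":-0,"ry":-0,"rz":0,"fingers":0.6},{"tx":0,"ty":-0.22,"tz":0.82,"rx":-0,"ry":-0,"rz":0,"fingers":0.6},{"tx":0,"ty":-0.21,"tz":0.82,"rx":-0,"ry":-0,"rz":0,"fingers":0.6},{"tx":0.01,"ty":-0.22,"tz":0.82,"rx":-0,"ry":-0,"rz":0,"fingers":0.6},{"tx":-0,"ty":-0.22,"tz":0.83,"rx":-0,"ry":-0,"rz":0,"fingers":0.6}]
end err mm [ 0.   0.1 -0.1]
```

Call:
{"fn": "jog_arm", "kwargs": {
  "moves": [
    {"tx":-0.05,"ty":-0.02,"tz":-0.91,"rx":0,"ry":0,"rz":0,"fingers":0.6},
    {"tx":-0.06,"ty":-0.01,"tz":-0.92,"rx":0,"ry":0,"rz":-0.01,"fingers":0.6},
    {"tx":-0.05,"ty":-0.02,"tz":-0.91,"rx":0,"ry":0,"rz":0,"fingers":0.6},
    {"tx":-0.05,"ty":-0.01,"tz":-0.92,"rx":0,"ry":0,"rz":0,"fingers":0.6},
    {"tx":-0.05,"ty":-0.02,"tz":-0.91,"rx":0,"ry":0,"rz":-0.01,"fingers":0.6},
    {"tx":-0.06,"ty":-0.01,"tz":-0.92,"rx":0,"ry":0,"rz":0,"fingers":0.6},
    {"tx":-0.05,"ty":-0.02,"tz":-0.91,"rx":0,"ry":0,"rz":0,"fingers":0.6},
    {"tx":-0.05,"ty":-0.01,"tz":-0.92,"rx":0,"ry":0,"rz":0,"fingers":0.6}
  ]
}}

```text
t: 7.08
tool_pos: [0.4499, 0.2998, 0.3999]
tool_rot: [[0.016, 1.0, 0.0], [1.0, -0.016, -0.0], [-0.0, 0.0, -1.0]]
contact_force: [0.2, 0.2, -0.2]
grip_width: 0.679
grasp_force: 15.0
```

Call:
{"fn": "jog_arm", "kwargs": {
  "moves": [
    {"tx":-0.94,"ty":0,"tz":0,"rx":-0.21,"ry":0,"rz":0,"fingers":0.6},
    {"tx":-0.93,"ty":0,"tz":0,"rx":-0.21,"ry":0,"rz":-0.01,"fingers":0.6},
    {"tx":-0.94,"ty":0.01,"tz":0,"rx":-0.2,"ry":0,"rz":0,"fingers":0.6},
    {"tx":-0.94,"ty":0,"tz":0,"rx":-0.21,"ry":0,"rz":0,"fingers":0.6},
    {"tx":-0.94,"ty":0,"tz":0,"rx":-0.21,"ry":0,"rz":0,"fingers":0.6},
    {"tx":-0.93,"ty":0,"tz":0,"rx":-0.21,"ry":0,"rz":-0.01,"fingers":0.6},
    {"tx":-0.94,"ty":0,"tz":0,"rx":-0.2,"ry":0.01,"rz":0,"fingers":0.6},
    {"tx":-0.94,"ty":0,"tz":0,"rx":-0.21,"ry":0,"rz":0,"fingers":0.6}
  ]
}}

```text
t: 8.07
tool_pos: [0.4476, 0.1112, 0.3989]
tool_rot: [[0.014, 0.986, 0.167], [1.0, -0.014, -0.002], [0.0, 0.167, -0.986]]
contact_force: [-0.2, -0.1, -0.8]
grip_width: 0.685
grasp_force: 15.0
```

Call:
{"fn": "jog_arm", "kwargs": {
  "moves": [
    {"tx":-0.94,"ty":0,"tz":0,"rx":-0.21,"ry":0,"rz":0,"fingers":0.6},
    {"tx":-0.93,"ty":0,"tz":0,"rx":-0.21,"ry":0,"rz":-0.01,"fingers":0.6},
    {"tx":-0.94,"ty":0,"tz":0,"rx":-0.2,"ry":0,"rz":0,"fingers":0.6},
    {"tx":-0.94,"ty":0,"tz":0,"rx":-0.21,"ry":0,"rz":0,"fingers":0.6},
    {"tx":-0.94,"ty":0,"tz":0,"rx":-0.21,"ry":0,"rz":0,"fingers":0.6},
    {"tx":-0.93,"ty":0,"tz":0,"rx":-0.21,"ry":0,"rz":-0.01,"fingers":0.6},
    {"tx":-0.94,"ty":0,"tz":0,"rx":-0.21,"ry":0,"rz":0,"fingers":0.6},
    {"tx":-0.94,"ty":0,"tz":0,"rx":-0.2,"ry":0,"rz":0,"fingers":0.6}
  ]
}}

```text
t: 9.07
tool_pos: [0.4451, -0.0763, 0.3989]
tool_rot: [[0.012, 0.945, 0.327], [1.0, -0.011, -0.004], [-0.0, 0.327, -0.945]]
contact_force: [0.8, -0.6, -1.1]
grip_width: 0.679
grasp_force: 15.0
```

Call:
{"fn": "jog_arm", "kwargs": {
  "moves": [
    {"tx":-0.94,"ty":0,"tz":0,"rx":-0.21,"ry":0,"rz":0,"fingers":0.6},
    {"tx":-0.93,"ty":0,"tz":0,"rx":-0.21,"ry":0,"rz":-0.01,"fingers":0.6},
    {"tx":-0.94,"ty":-0.01,"tz":0,"rx":-0.21,"ry":0,"rz":0,"fingers":0.6},
    {"tx":-0.94,"ty":0,"tz":0,"rx":-0.2,"ry":0.01,"rz":0,"fingers":0.6},
    {"tx":-0.93,"ty":0,"tz":0,"rx":-0.21,"ry":0,"rz":-0.01,"fingers":0.6},
    {"tx":0,"ty":0,"tz":0,"rx":0,"ry":0,"rz":0,"fingers":0.6}
  ]
}}

```text
t: 9.82
tool_pos: [0.4428, -0.194, 0.3988]
tool_rot: [[0.014, 0.906, 0.423], [1.0, -0.013, -0.005], [0.001, 0.423, -0.906]]
contact_force: [1.1, 0.5, -1.0]
grip_width: 0.678
grasp_force: 15.0
```

Now down to the hover point and take a picture.

Call:
{"fn": "jog_arm", "kwargs": {
  "moves": [
    {"tx":0,"ty":-0.22,"tz":0.82,"rx":0,"ry":0,"rz":0,"fingers":0.6},
    {"tx":0,"ty":-0.21,"tz":0.82,"rx":0,"ry":0,"rz":0,"fingers":0.6},
    {"tx":0,"ty":-0.22,"tz":0.82,"rx":0,"ry":0,"rz":0,"fingers":0.6},
    {"tx":0,"ty":-0.22,"tz":0.82,"rx":0,"ry":0,"rz":0,"fingers":0.6},
    {"tx":0,"ty":-0.22,"tz":0.82,"rx":0,"ry":0,"rz":0,"fingers":0.6},
    {"tx":0,"ty":-0.21,"tz":0.82,"rx":0,"ry":0,"rz":0,"fingers":0.6},
    {"tx":0,"ty":0,"tz":0,"rx":0,"ry":0,"rz":0,"fingers":0.6},
    {"tx":0,"ty":0,"tz":0,"rx":0,"ry":0,"rz":0,"fingers":0.6}
  ]
}}

```text
t: 10.82
tool_pos: [0.4668, -0.1913, 0.2743]
tool_rot: [[0.008, 0.906, 0.423], [1.0, -0.007, -0.004], [-0.0, 0.423, -0.906]]
contact_force: [-0.7, 0.1, -0.4]
grip_width: 0.681
grasp_force: 15.0
```

```bash
python3 - <<'E'
from fit import *
s=snap("wrist","w3")
st=arm.get_state();print(st["tool_pos"],st["tool_rot"].round(4),st["q"].round(1),(D.T@(st["tool_pos"]-O)).round(4))
im=cv2.resize(cv2.imread("pics/w3_raw.png"),(800,600),interpolation=cv2.INTER_CUBIC)
cv2.imwrite("pics/w3.png",im)
q,_=model(P0);print((proj(s,q)/.64).round(0).tolist())
E
```

```text
[ 0.46681779 -0.1916363   0.27454954] [[ 0.0088  0.9057  0.4238]
 [ 1.     -0.0079 -0.0037]
 [-0.      0.4238 -0.9058]] [-44.7  -7.9  64.4 125.4  -2.5  34.5  22.2] [-0.0763 -0.0697  0.2105]
[[424.0, 128.0], [422.0, 244.0], [343.0, 128.0], [346.0, 243.0], [449.0, 272.0], [556.0, 272.0], [447.0, 341.0], [548.0, 342.0], [587.0, 245.0], [601.0, 128.0], [663.0, 245.0], [683.0, 128.0]]
```

View pics/w3.png

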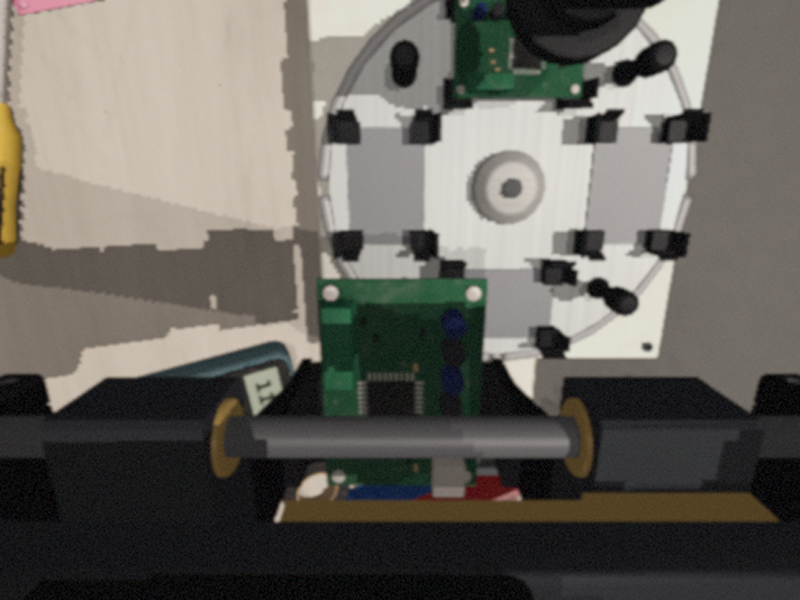

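The wrist view matches the predicted nest: the front nest corners are at (425,127), (424,244), (345,127) and (347,244). The held board's far edge runs from (318,280) to (488,281), with holes at (331,293) and (474,293). Next I refine the nest position from the wrist image.

```bash
cat > ref.py <<'E'
from fit import *
s=cal("w3")
ob=np.array([(425,127),(424,244),(345,127),(347,244),(np.nan,0),(556,271),(np.nan,0),(551,341),(590,243),(603,126),(665,243),(687,126)])*.64
ok=~np.isnan(ob[:,0])
def rr(v):
    p=np.r_[v[:3],v[3],np.radians(25),P0[5:]]; q,_=model(p); return (proj(s,q)-ob)[ok].ravel()
f2=least_squares(rr,P0[:4]);W=f2.x
def rj(v):
    p=np.r_[v[:3],v[3],np.radians(25),v[4:6]]; q,_=model(p); r=res(p); r[np.abs(r)>2]=0
    return np.r_[r, 2*(proj(s,q)-ob)[ok].ravel()]
f3=least_squares(rj,np.r_[P0[:4],P0[5:]]);J=f3.x
E
python3 - <<'E'
from ref import *
print("orig",P0[:3].round(4),np.degrees(P0[3]),"wrist",W[:3].round(4),np.degrees(W[3]),np.abs(rr(W)).max(),"joint",J[:3].round(4),np.degrees(J[3]),J[4:])
tp=np.array([0.46681779,-0.1916363,0.27454954]); tr=arm.get_state()["tool_rot"]
for px in((318,280),(488,281),(331,293),(474,293),(337,477)):
    e,d=ray(s,px[0]*.64,px[1]*.64); e=tr.T@(e-tp); d=tr.T@d; print((e+d*((11.5e-3-e[2])/d[2])).round(4))
E
```

```text
orig [ 0.6257 -0.1236  0.116 ] -0.5987780956061279 wrist [ 0.6256 -0.1227  0.1183] -0.33805903007819055 1.4351787797024258 joint [ 0.6256 -0.1227  0.1183] -0.33766120467527816 [0.02769758 0.03947593]
[ 0.0436 -0.0281  0.0115]
[0.0434 0.0306 0.0115]
[ 0.039  -0.0238  0.0115]
[0.0391 0.026  0.0115]
[-0.0361 -0.0247  0.0115]
```

```bash
cat >> ref.py <<'E'
O=W[:3];D=(Rot.from_euler('z',np.radians(-.42))*Rot.from_euler('y',-np.radians(25.))).as_matrix()
TR=np.c_[D[:,1],D[:,0],-D[:,2]]
E
python3 - <<'E'
from ref import *
e=plan(O+D@[-.0892,-.0012,.070],TR,fingers=.6)
e=plan(O+D@[-.0892,-.0012,.040],TR,start=e,fingers=.6)
E
```

```text
[{"tx":0.39,"ty":-0.07,"tz":0.79,"rx":0,"ry":0,"rz":-0,"fingers":0.6},{"tx":0.4,"ty":-0.07,"tz":0.79,"rx":0,"ry":0,"rz":-0,"fingers":0.6},{"tx":0.39,"ty":-0.07,"tz":0.79,"rx":0.01,"ry":0,"rz":-0.01,"fingers":0.6},{"tx":0.4,"ty":-0.06,"tz":0.8,"rx":-0,"ry":0,"rz":0,"fingers":0.6},{"tx":0.39,"ty":-0.07,"tz":0.79,"rx":-0,"ry":0,"rz":0,"fingers":0.6},{"tx":0.4,"ty":-0.07,"tz":0.79,"rx":0,"ry":0.01,"rz":-0,"fingers":0.6},{"tx":0.39,"ty":-0.07,"tz":0.79,"rx":0,"ry":-0,"rz":-0,"fingers":0.6}]
end err mm [-0.1  0.  -0. ]
[{"tx":-0,"ty":0,"tz":0.6,"rx":0,"ry":-0,"rz":-0,"fingers":0.6},{"tx":-0,"ty":0,"tz":0.6,"rx":0,"ry":-0,"rz":-0,"fingers":0.6}]
end err mm [-0.  0. -0.]
```

Call:
{"fn": "jog_arm", "kwargs": {
  "moves": [
    {"tx":0.39,"ty":-0.07,"tz":0.79,"rx":0,"ry":0,"rz":0,"fingers":0.6},
    {"tx":0.4,"ty":-0.07,"tz":0.79,"rx":0,"ry":0,"rz":0,"fingers":0.6},
    {"tx":0.39,"ty":-0.07,"tz":0.79,"rx":0.01,"ry":0,"rz":-0.01,"fingers":0.6},
    {"tx":0.4,"ty":-0.06,"tz":0.8,"rx":0,"ry":0,"rz":0,"fingers":0.6},
    {"tx":0.39,"ty":-0.07,"tz":0.79,"rx":0,"ry":0,"rz":0,"fingers":0.6},
    {"tx":0.4,"ty":-0.07,"tz":0.79,"rx":0,"ry":0.01,"rz":0,"fingers":0.6},
    {"tx":0.39,"ty":-0.07,"tz":0.79,"rx":0,"ry":0,"rz":0,"fingers":0.6},
    {"tx":0,"ty":0,"tz":0,"rx":0,"ry":0,"rz":0,"fingers":0.6}
  ]
}}

```text
t: 11.88
tool_pos: [0.5146, -0.1224, 0.1425]
tool_rot: [[0.006, 0.907, 0.42], [1.0, -0.006, -0.001], [0.002, 0.42, -0.907]]
contact_force: [0.2, 0.6, -0.1]
grip_width: 0.679
grasp_force: 15.0
```

```bash
python3 - <<'E'
from ref import *
st=arm.get_state();print((D.T@(st["tool_pos"]-O)).round(4),st["q"].round(1),st["contact_force"].round(1),(TR.T@st["tool_rot"]).round(4).tolist())
s1=snap("wrist","w4");s2=snap("scene","s4")
im=cv2.imread("pics/w4_raw.png");sc=cv2.imread("pics/s4_raw.png")
A=cv2.resize(im[150:330,130:400],(800,533),interpolation=cv2.INTER_CUBIC) #2.963
cv2.imwrite("pics/w4.png",A)
E
```

```text
[-0.0904 -0.0005  0.0689] [-29.8  17.   49.  131.5 -58.6  22.4  67.2] [ 0.2  0.6 -0.1] [[1.0, 0.0002, 0.0018], [-0.0002, 1.0, -0.0025], [-0.0018, 0.0025, 1.0]]
```

View pics/w4.png

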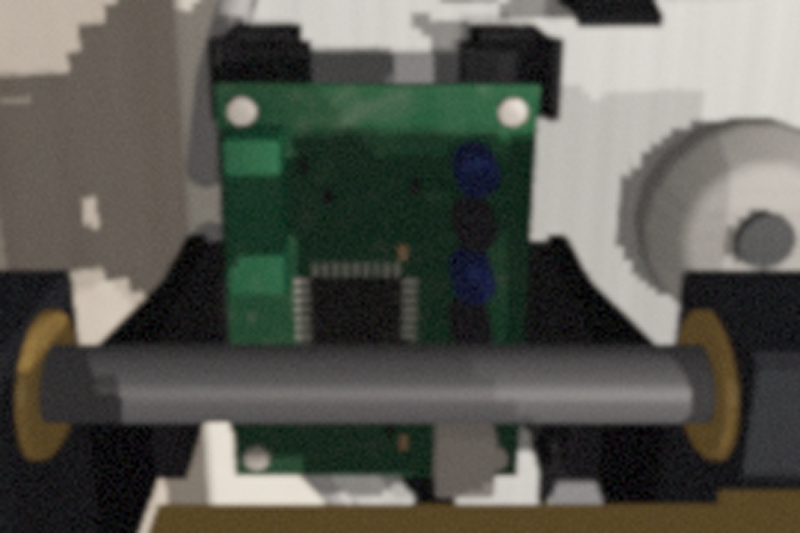

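The wrist crop shows the board centred in front of the nest. The far corner blocks are at about (262,55) and (512,55), and the board's far edge runs from (215,84) to (543,84). Joint 5 is close to its limit, so I'll watch the joints.

```bash
python3 - <<'E'
from ref import *
s=cal("w4");st=arm.get_state();tp=st["tool_pos"];tr=st["tool_rot"]
k=lambda u:((u[:,0]-130)*2.963,(u[:,1]-150)*2.963)
for h in(.017,.023):
  q=O+np.array([D@[-.088+a,.0395,h] for a in(-.0277,.0277)]); print(h,np.array(k(proj(s,q))).T.round(0).tolist())
for px in((215,84),(543,84),(242,111),(513,111),(257,458)):
    e,d=ray(s,130+px[0]/2.963,150+px[1]/2.963); e=tr.T@(e-tp); d=tr.T@d; print((e+d*((11.5e-3-e[2])/d[2])).round(4))
print(st["q"].round(2),(D.T@(tp-O)).round(4))
E
```

```text
0.017 [[262.0, 61.0], [505.0, 62.0]]
0.023 [[259.0, 67.0], [509.0, 67.0]]
[ 0.0456 -0.0292  0.0115]
[0.0458 0.0301 0.0115]
[ 0.0406 -0.0245  0.0115]
[0.0407 0.0249 0.0115]
[-0.0335 -0.0245  0.0115]
[-29.91  16.89  49.34 131.49 -58.6   22.39  67.23] [-0.0896 -0.0022  0.07  ]
```

Call:
{"fn": "jog_arm", "kwargs": {
  "moves": [
    {"tx":0,"ty":0,"tz":0.4,"rx":0,"ry":0,"rz":0,"fingers":0.6},
    {"tx":0,"ty":0,"tz":0,"rx":0,"ry":0,"rz":0,"fingers":0.6}
  ]
}}

```text
t: 12.22
tool_pos: [0.5189, -0.1239, 0.1348]
tool_rot: [[0.009, 0.906, 0.423], [1.0, -0.009, -0.003], [0.001, 0.423, -0.906]]
contact_force: [-0.7, -0.1, -0.8]
grip_width: 0.679
grasp_force: 15.0
```

```bash
python3 - <<'E'
from ref import *
st=arm.get_state();print((D.T@(st["tool_pos"]-O)).round(4),st["q"].round(1),(TR.T@st["tool_rot"]).round(4).tolist())
E
```

```text
[-0.0897 -0.002   0.0601] [-24.3  17.1  42.4 131.3 -58.9  20.3  67.2] [[1.0, -0.0019, 0.0002], [0.0019, 1.0, 0.0003], [-0.0002, -0.0003, 1.0]]
```

Call:
{"fn": "jog_arm", "kwargs": {
  "moves": [
    {"tx":0.02,"ty":0.04,"tz":0.4,"rx":0,"ry":0,"rz":0,"fingers":0.6},
    {"tx":0,"ty":0,"tz":0.4,"rx":0,"ry":0,"rz":0,"fingers":0.6},
    {"tx":0,"ty":0,"tz":0,"rx":0,"ry":0,"rz":0,"fingers":0.6},
    {"tx":0,"ty":0,"tz":0,"rx":0,"ry":0,"rz":0,"fingers":0.6}
  ]
}}

```text
t: 12.72
tool_pos: [0.5279, -0.1236, 0.1168]
tool_rot: [[0.009, 0.906, 0.422], [1.0, -0.008, -0.004], [0.0, 0.422, -0.906]]
contact_force: [-0.2, -0.2, -1.2]
grip_width: 0.683
grasp_force: 15.0
```

```bash
python3 - <<'E'
from ref import *
for i in range(3):
    st=arm.get_state();snap("wrist","w5");print((D.T@(st["tool_pos"]-O)).round(4),st["q"].round(1),(TR.T@st["tool_rot"]).round(4)[0].tolist(),(D.T@st["contact_force"]).round(1))
im=cv2.imread("pics/w5_raw.png");snap("scene","s5");b=cv2.imread("pics/s5_raw.png");snap("top","t5");a=cv2.imread("pics/t5_raw.png")
A=cv2.resize(im[150:330,130:400],(600,400),interpolation=cv2.INTER_CUBIC) 
cv2.imwrite("pics/w5.png",A)
E
```

```text
[-0.0891 -0.0016  0.04  ] [-13.8  18.1  29.7 130.5 -59.   16.4  67. ] [1.0, -0.0018, -0.0008] [-0.7 -0.2 -1. ]
[-0.0891 -0.0014  0.0399] [-13.8  18.1  29.7 130.5 -59.   16.3  67. ] [1.0, -0.0014, -0.0007] [-0.7 -0.5 -1. ]
[-0.0891 -0.0012  0.0399] [-13.8  18.2  29.6 130.5 -59.   16.3  67. ] [1.0, -0.0012, -0.0005] [0.7 0.8 0.2]
```

Call:
{"fn": "jog_arm", "kwargs": {
  "moves": [
    {"tx":0,"ty":0.02,"tz":0.2,"rx":0,"ry":0,"rz":-0.01,"fingers":0.6},
    {"tx":0,"ty":0,"tz":0.1,"rx":0,"ry":0,"rz":0,"fingers":0.6},
    {"tx":0,"ty":0,"tz":0,"rx":0,"ry":0,"rz":0,"fingers":0.6}
  ]
}}

```text
t: 13.35
tool_pos: [0.5314, -0.1229, 0.1104]
tool_rot: [[0.007, 0.906, 0.422], [1.0, -0.007, -0.002], [0.001, 0.422, -0.906]]
contact_force: [-6.4, 0.4, 10.0]
grip_width: 0.678
grasp_force: 15.0
```

Call:
{"fn": "jog_arm", "kwargs": {
  "moves": [
    {"tx":0,"ty":0,"tz":0.1,"rx":0,"ry":0,"rz":0,"fingers":0.6},
    {"tx":0,"ty":0,"tz":0,"rx":0,"ry":0,"rz":0,"fingers":0.6}
  ]
}}

```text
t: 13.6
tool_pos: [0.5323, -0.1231, 0.1084]
tool_rot: [[0.008, 0.906, 0.423], [1.0, -0.007, -0.002], [0.001, 0.423, -0.906]]
contact_force: [-8.3, 0.6, 12.9]
grip_width: 0.678
grasp_force: 15.0
```

```bash
python3 - <<'E'
from ref import *
for i in range(3):
    st=arm.get_state();snap("wrist","w5");print((D.T@(st["tool_pos"]-O)).round(4),st["q"].round(1),(TR.T@st["tool_rot"]).round(4)[0].tolist(),(D.T@st["contact_force"]).round(1))
E
```

```text
[-0.0887 -0.0011  0.0305] [ -8.9  18.8  23.8 130.2 -59.   14.5  67.1] [1.0, -0.0008, 0.001] [-2.1  0.6 15.2]
[-0.0887 -0.0011  0.0305] [ -8.9  18.8  23.8 130.2 -59.   14.5  67.1] [1.0, -0.0007, 0.0009] [-1.3  1.  16.7]
[-0.0887 -0.0011  0.0305] [ -8.9  18.8  23.8 130.2 -59.   14.5  67.1] [1.0, -0.0008, 0.0009] [-2.   0.6 15. ]
```

```bash
python3 - <<'E'
from ref import *
snap("scene","s6");b=cv2.imread("pics/s6_raw.png");im=cv2.imread("pics/w5_raw.png")
A=cv2.resize(im[160:300,150:350],(800,560),interpolation=cv2.INTER_CUBIC)
B=cv2.resize(b[170:230,245:325],(800,600),interpolation=cv2.INTER_CUBIC)
cv2.imwrite("pics/w6.png",np.hstack([cv2.resize(A,(400,280)),np.zeros((280,0,3),np.uint8),cv2.resize(B,(373,280))]))
E
```

```text
(no output)
```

View pics/w6.png

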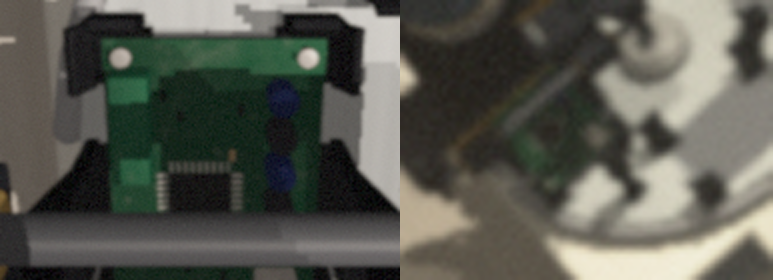

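The composite shows the board symmetric between the corner blocks across the slope: blocks at 67 to 362 and board at 102 to 328. The block's far edge is at row 15 and the board's at row 40. Next I work out the remaining offset numerically.

```bash
python3 - <<'E'
from ref import *
s=cal("w5")
def pt(x,y,h):
    e,d=ray(s,150+x/2,160+y/2); e=D.T@(e-O);d=D.T@d; return (e+d*((h-e[2])/d[2]))*1e3
print("board y centre from far edge & x:",[pt(x,40,.0305-.0115).round(1) for x in(102,328)])
for h in(.021,.023): print(h,"block outer",[pt(x,15,h).round(1) for x in(67,150,275,362)], [pt(x,40,h).round(1) for x in (67,362)])
im=cv2.imread("pics/w5_raw.png")
print("row profile col u=180..", im[160:190,190].sum(1).tolist(), im[160:190,295].sum(1).tolist())
E
```

```text
board y centre from far edge & x: [array([-118. ,   41.8,   19. ]), array([-57. ,  41.8,  19. ])]
0.021 block outer [array([-126.4,   49. ,   21. ]), array([-104.6,   49. ,   21. ]), array([-71.7,  49. ,  21. ]), array([-48.8,  49. ,  21. ])] [array([-126.9,   42.3,   21. ]), array([-48.3,  42.3,  21. ])]
0.023 block outer [array([-125.9,   49.4,   23. ]), array([-104.4,   49.4,   23. ]), array([-71.9,  49.4,  23. ]), array([-49.3,  49.4,  23. ])] [array([-126.4,   42.7,   23. ]), array([-48.8,  42.7,  23. ])]
row profile col u=180.. [410, 427, 403, 354, 312, 308, 302, 287, 255, 209, 181, 117, 65, 83, 98, 90, 94, 103, 52, 75, 72, 70, 104, 96, 87, 79, 93, 61, 94, 85] [602, 591, 551, 535, 526, 486, 329, 124, 45, 52, 76, 11, 39, 57, 67, 67, 31, 69, 112, 172, 230, 247, 234, 234, 215, 209, 195, 197, 184, 201]
```

Call:
{"fn": "jog_arm", "kwargs": {
  "moves": [
    {"tx":0,"ty":0,"tz":-0.12,"rx":0,"ry":0,"rz":0,"fingers":0.6},
    {"tx":-0.05,"ty":0,"tz":0,"rx":0,"ry":0,"rz":0,"fingers":0.6},
    {"tx":0,"ty":0,"tz":0.08,"rx":0,"ry":0,"rz":0,"fingers":0.6},
    {"tx":0,"ty":0,"tz":0,"rx":0,"ry":0,"rz":0,"fingers":0.6}
  ]
}}

```text
t: 14.3
tool_pos: [0.5322, -0.1243, 0.1084]
tool_rot: [[0.007, 0.907, 0.422], [1.0, -0.007, -0.003], [0.001, 0.422, -0.907]]
contact_force: [-2.8, 0.4, 6.3]
grip_width: 0.679
grasp_force: 15.0
```

```bash
cat > st.py <<'E'
from ref import *
st=arm.get_state();print((D.T@(st["tool_pos"]-O)).round(4),st["q"].round(1),"F",(D.T@st["contact_force"]).round(1),"M",(D.T@st["ft_torque"]).round(2),st["grip_width"],st["t"])
E
python3 st.py
```

```text
[-0.0888 -0.0023  0.0306] [ -8.4  18.8  23.3 130.1 -58.3  14.5  66.5] F [0.2 0.4 6.9] M [0.06 0.8  0.1 ] 0.6793231784830572 14.3
```

Call:
{"fn": "jog_arm", "kwargs": {
  "moves": [
    {"tx":0,"ty":0,"tz":0.1,"rx":0,"ry":0,"rz":0,"fingers":0.6},
    {"tx":0,"ty":0,"tz":0,"rx":0,"ry":0,"rz":0,"fingers":0.6}
  ]
}}

```text
t: 14.55
tool_pos: [0.533, -0.1244, 0.1066]
tool_rot: [[0.008, 0.906, 0.422], [1.0, -0.008, -0.002], [0.001, 0.422, -0.906]]
contact_force: [-7.9, 1.1, 13.5]
grip_width: 0.678
grasp_force: 15.0
```

```bash
python3 st.py
```

```text
[-0.0888 -0.0024  0.0286] [ -7.3  19.   22.1 130.  -58.4  14.1  66.6] F [-1.5  1.1 15.6] M [0.08 0.93 0.11] 0.6784837102007765 14.55
```

Call:
{"fn": "jog_arm", "kwargs": {
  "moves": [
    {"tx":0,"ty":0,"tz":-0.3,"rx":0,"ry":0,"rz":0,"fingers":0.6},
    {"tx":0,"ty":0,"tz":-0.1,"rx":0,"ry":0,"rz":0,"fingers":0.6},
    {"tx":0,"ty":0,"tz":0,"rx":0,"ry":0,"rz":0,"fingers":0.6}
  ]
}}

```text
t: 14.92
tool_pos: [0.5291, -0.124, 0.115]
tool_rot: [[0.007, 0.907, 0.421], [1.0, -0.006, -0.003], [-0.0, 0.421, -0.907]]
contact_force: [0.6, 0.2, 0.2]
grip_width: 0.684
grasp_force: 15.0
```

```bash
python3 st.py; python3 - <<'E'
from ref import *
s=snap("wrist","w7");im=cv2.imread("pics/w7_raw.png");st=arm.get_state();tp,tr=st["tool_pos"],st["tool_rot"]
# board far edge / side edges by gradient in green-ness
g=(im[...,1].astype(int)-im[...,2]);
print("cols v=185:",g[185,190:330].tolist())
print("rows u=255:",g[160:200,255].tolist())
E
```

```text
[-0.0889 -0.0021  0.0379] [ -9.7  17.9  24.8 130.2 -55.8  15.1  64.1] F [ 0.6  0.2 -0.1] M [-0.08  0.57  0.02] 0.6844086667965946 14.925
cols v=185: [-1, 0, -2, -2, -2, -8, -6, -2, 7, 7, 17, 25, 28, 27, 26, 14, 2, -5, -7, -9, -9, -8, -4, 3, 17, 27, 34, 30, 29, 32, 33, 33, 30, 31, 30, 29, 27, 26, 26, 27, 28, 29, 26, 28, 28, 28, 33, 38, 37, 34, 34, 32, 29, 31, 31, 30, 32, 31, 34, 31, 30, 32, 32, 35, 32, 33, 31, 32, 33, 30, 30, 29, 29, 30, 29, 31, 29, 31, 35, 37, 39, 40, 43, 48, 47, 42, 44, 43, 43, 42, 43, 41, 39, 43, 43, 43, 41, 44, 43, 45, 46, 42, 43, 45, 45, 42, 48, 46, 44, 33, 20, 6, 0, -5, -6, -6, -4, 4, 15, 35, 47, 46, 48, 36, 23, 4, -5, 3, -1, 3, 1, 1, 8, -2, -2, 0, -3, -1, -4, -3]
rows u=255: [-4, -3, -3, -3, -2, -3, -3, -3, -3, -3, -2, -2, -3, -3, -3, -1, -3, -5, 4, 14, 34, 38, 44, 40, 36, 33, 28, 27, 25, 30, 32, 30, 35, 38, 42, 38, 30, 19, 22, 19]
```

```bash
cat > holes.py <<'E'
from ref import *
def holes(name,guess):
    im=cv2.imread(f"pics/{name}_raw.png").astype(float);out=[]
    for u,v in guess:
        u0,v0=int(round(u))-6,int(round(v))-6; p=im[v0:v0+13,u0:u0+13]; w=p.min(2); yy,xx=np.mgrid[:13,:13]
        w=np.clip(w-.5*(w.max()+np.median(w)),0,None); w*=((xx-6)**2+(yy-6)**2<36); out.append((u0+(w*xx).sum()/w.sum(),v0+(w*yy).sum()/w.sum()))
    return np.array(out)
def spc(name,guess):
    s=cal(name);h=holes(name,guess);f=192/np.tan(np.radians(s["vfov"])/2)
    K=np.array([[f,0,s["cx"]],[0,f,s["cy"]],[0,0,1]])
    # depth of far-hole pair from spacing, near via symmetric
    return h.round(2).tolist(), np.linalg.norm(h[0]-h[1]).round(2)
if __name__=="__main__":
    print("w3",spc("w3",[(331*.64,293*.64),(474*.64,293*.64),(337*.64,477*.64)]))
    f=lambda x,y:(130+x/2.963,150+y/2.963)
    print("w4",spc("w4",[f(242,111),f(513,111),f(257,458)]))
    print("w5",spc("w5",[(150+120/2,160+58/2),(150+308/2,160+58/2),f(262,455)]))
    print("w7",spc("w7",[(209,190),(305,190),f(262,455)]))
E
python3 holes.py
```

```text
w3 ([[211.83, 186.11], [303.54, 186.89], [216.42, 306.05]], np.float64(91.71))
w4 ([[211.75, 186.91], [303.57, 186.78], [216.78, 308.42]], np.float64(91.83))
w5 ([[210.5, 188.2], [304.76, 188.06], [216.49, 308.23]], np.float64(94.25))
w7 ([[209.96, 188.83], [305.31, 188.69], [215.72, 308.25]], np.float64(95.35))
```

```bash
python3 - <<'E'
import cv2,numpy as np
a=cv2.imread("pics/w3_raw.png");b=cv2.imread("pics/w7_raw.png")
r=lambda c:cv2.resize(c,None,fx=5,fy=5,interpolation=cv2.INTER_CUBIC)
L=r(a[65:170,205:285]);R=np.vstack([r(b[160:212,178:258]),r(b[160:213,258:338])])
C=np.hstack([L,R]);C=np.clip(255*(C/255.)**.6,0,255).astype(np.uint8)
cv2.imwrite("pics/c10.png",C)
E
```

```text
(no output)
```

View pics/c10.png

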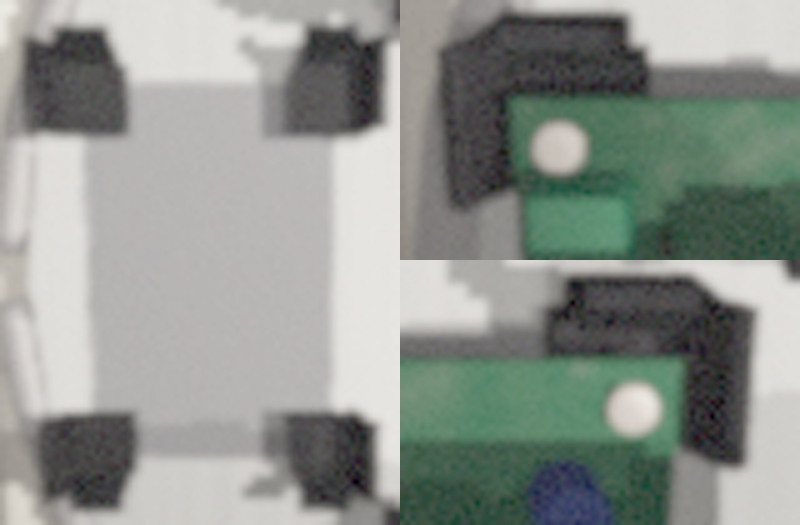

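The composite shows the board's far corners inside the L-shaped corner walls. In the top-right panel the board corner is at (512,97), with the wall's outer edge at x=440 and its outer top edge at y=48. In the lower panel the board corner is at (683,357), with the wall's outer edge at x=755 and its outer top edge at y=312.

```bash
python3 - <<'E'
from ref import *
s=cal("w7")
def pt(u,v,h):
    e,d=ray(s,u,v); e=D.T@(e-O);d=D.T@d; return ((e+d*((h-e[2])/d[2]))*1e3).round(1)
Lp=lambda x,y:(178+(x-400)/5,160+y/5)
Rp=lambda x,y:(258+(x-400)/5,160+(y-260)/5)
for h in(.021,.023): print(h,"wall: xL",pt(*Lp(440,60),h),"xR",pt(*Rp(755,320),h),"yfarL",pt(*Lp(500,48),h),"yfarR",pt(*Rp(690,310),h),"near end of block",pt(*Lp(455,208),h),pt(*Rp(740,465),h),"inner x end",pt(*Lp(640,60),h),pt(*Rp(550,320),h))
print("dial base far",pt(*Lp(560,15),0.0),pt(*Rp(630,278),0.0))
for h in(.0295,.0315): print("board",h,pt(*Lp(512,97),h),pt(*Rp(683,357),h))
s=cal("w3");p=lambda x,y:(205+x/5,65+y/5)
for h in(.021,.023): print("w3",h,[pt(*p(*q),h).tolist() for q in((27,68),(127,132),(385,62),(288,135),(42,415),(135,415),(375,427),(288,415))])
print("w3 tops bottom-row near edge",[pt(*p(*q),.0).tolist() for q in((85,508),(335,505))])
E
```

```text
0.021 wall: xL [-127.4   44.1   21. ] xR [-48.1  44.2  21. ] yfarL [-120.6   45.5   21. ] yfarR [-55.3  45.3  21. ] near end of block [-126.8   26.9   21. ] [-48.6  27.4  21. ] inner x end [-105.2   44.1   21. ] [-70.8  44.2  21. ]
0.023 wall: xL [-126.9   44.5   23. ] xR [-48.6  44.6  23. ] yfarL [-120.2   45.8   23. ] yfarR [-55.7  45.7  23. ] near end of block [-126.3   27.5   23. ] [-49.1  28.   23. ] inner x end [-105.    44.5   23. ] [-71.   44.6  23. ]
dial base far [-117.3   45.6    0. ] [-58.7  45.3   0. ]
board 0.0295 [-117.9   41.8   29.5] [-57.5  41.9  29.5]
board 0.0315 [-117.5   42.3   31.5] [-57.9  42.4  31.5]
w3 0.021 [[-125.5, 41.8, 21.0], [-104.8, 29.2, 21.0], [-50.1, 43.0, 21.0], [-70.5, 28.5, 21.0], [-125.5, -30.7, 21.0], [-104.6, -30.7, 21.0], [-50.5, -33.4, 21.0], [-70.1, -30.7, 21.0]]
w3 0.023 [[-125.2, 41.6, 23.0], [-104.6, 29.0, 23.0], [-50.3, 42.8, 23.0], [-70.5, 28.4, 23.0], [-125.2, -30.5, 23.0], [-104.4, -30.5, 23.0], [-50.7, -33.2, 23.0], [-70.2, -30.5, 23.0]]
w3 tops bottom-row near edge [[-119.1, -55.7, 0.0], [-58.1, -55.0, 0.0]]
```

Call:
{"fn": "jog_arm", "kwargs": {
  "moves": [
    {"tx":-0.08,"ty":0,"tz":0,"rx":0,"ry":0,"rz":0,"fingers":0.6},
    {"tx":0,"ty":0,"tz":0.2,"rx":0,"ry":0,"rz":0,"fingers":0.6},
    {"tx":0,"ty":0,"tz":0.16,"rx":0,"ry":0,"rz":0,"fingers":0.6},
    {"tx":0,"ty":0,"tz":0,"rx":0,"ry":0,"rz":0,"fingers":0.6}
  ]
}}

```text
t: 15.48
tool_pos: [0.5328, -0.126, 0.1071]
tool_rot: [[0.007, 0.907, 0.422], [1.0, -0.007, -0.002], [0.001, 0.422, -0.907]]
contact_force: [-4.9, 1.1, 8.8]
grip_width: 0.678
grasp_force: 15.0
```

```bash
python3 st.py
```

```text
[-0.0888 -0.004   0.0292] [ -6.3  18.8  21.1 129.9 -57.3  14.   65.8] F [-0.8  1.1 10.1] M [0.24 0.73 0.1 ] 0.6776350628760209 15.475
```

```bash
python3 - <<'E'
from holes import *
s=snap("wrist","w8");print(spc("w8",[(209,190),(305,190),(216,308)]))
im=cv2.imread("pics/w8_raw.png").astype(int);g=im[...,1]-im[...,2];b=im.sum(2)
print(b[155:185,200].tolist());print(b[155:185,240].tolist());print(g[168:185,240].tolist())
print("left wall lower end col 190",b[185:215,189].tolist())
print("right wall lower end col",b[185:220,324].tolist())
E
```

```text
([[209.88, 188.52], [305.19, 188.23], [214.39, 312.24]], np.float64(95.31))
[504, 506, 499, 499, 481, 421, 305, 168, 66, 91, 119, 114, 119, 105, 107, 91, 71, 91, 85, 113, 97, 120, 115, 126, 145, 160, 171, 167, 167, 139]
[625, 624, 623, 626, 624, 624, 624, 620, 620, 622, 620, 620, 618, 622, 624, 622, 608, 564, 468, 395, 315, 228, 190, 195, 182, 201, 223, 211, 233, 224]
[-3, -3, -3, -2, -3, -2, -3, -1, -3, 0, 3, 21, 36, 36, 40, 33, 35]
left wall lower end col 190 [75, 96, 95, 90, 79, 89, 96, 84, 95, 92, 85, 102, 105, 84, 90, 74, 109, 176, 230, 241, 244, 246, 247, 256, 250, 252, 244, 242, 253, 255]
right wall lower end col [62, 65, 69, 56, 52, 49, 42, 15, 14, 20, 46, 81, 52, 31, 59, 58, 151, 248, 283, 300, 296, 300, 309, 301, 295, 301, 289, 298, 294, 299, 301, 296, 298, 298, 299]
```

```bash
cat > pnp.py <<'E'
from holes import *
def board(name,guess,tp=None,tr=None):
    s=cal(name);h=holes(name,guess);f=192/np.tan(np.radians(s["vfov"])/2);e=np.array(s["eye"]);C=np.array(s["rotation"])
    # tool frame <- camera: camera mount fixed; from w2 calibration (tool pose exact there)
    def r(v):  # board centre (tool), rotvec in tool frame
        Rb=Rot.from_rotvec([v[3],v[4],v[5]]).as_matrix()
        P=np.array([[.0375,-.025,0],[.0375,.025,0],[-.0375,-.025,0]])
        q=(Rb@P.T).T+v[:3]; w=q@TRc.T+TPc
        c=(w-e)@C; return np.r_[(np.c_[s["cx"]+f*c[:,0]/c[:,2],s["cy"]+f*c[:,1]/c[:,2]]-h).ravel(),(v[3])*200,(v[1])*0]
    # derive tool pose at picture from mount (cam eye = TP + TR@m)
    TRc=C@CM; TPc=e-TRc@M
    v=least_squares(r,[0,0,.008,0,0,0]).x
    return "centre mm",(v[:3]*1e3).round(1),"rot deg",np.degrees(v[3:]).round(2),h.round(1).tolist()
# mount from w2: tool pose there
st2p=np.array([.44457951,.27138646,.22022543]);R2=Rot.from_matrix(np.array([[-.002,1,0],[1,.002,.002],[.002,0,-1]])).as_matrix()
s1=cal("w2");M=R2.T@(s1["eye"]-st2p);CM=np.array(s1["rotation"]).T@R2
if __name__=="__main__":
    f=lambda x,y:(130+x/2.963,150+y/2.963)
    print("mount",M.round(4))
    for n,g in(("w3",[(211.8,187.5),(303.4,187.5),(216,306)]),("w4",[(211.7,187),(303.5,187),(216.8,308)]),("w5",[(210,189),(304,189),(216.5,308)]),("w7",[(209,190),(305,190),(216,308)]),("w8",[(209.9,188.5),(305,188.5),(214.4,312)])): print(n,*board(n,g))
E
python3 pnp.py
```

```text
mount [ 0.0778  0.0007 -0.1415]
w3 centre mm [ 1.3  0.8 10.6] rot deg [-0.   -1.72  0.32] [[211.8, 186.1], [303.5, 186.9], [216.4, 306.1]]
w4 centre mm [1.3 1.3 7.9] rot deg [-0.   -5.55 -0.44] [[211.7, 186.9], [303.6, 186.8], [217.0, 312.0]]
w5 centre mm [1.6 0.8 6.6] rot deg [ 0.   -0.96  0.18] [[210.5, 188.2], [304.8, 188.1], [215.5, 309.5]]
w7 centre mm [1.7 0.8 4.6] rot deg [ 0.   -1.26  0.11] [[210.0, 188.8], [305.3, 188.7], [215.2, 311.8]]
w8 centre mm [2.  0.9 2.7] rot deg [ 0.   -4.44 -0.06] [[209.9, 188.5], [305.2, 188.2], [214.6, 315.9]]
```

Call:
{"fn": "jog_arm", "kwargs": {
  "moves": [
    {"tx":0.06,"ty":0,"tz":0,"rx":0,"ry":0,"rz":0,"fingers":0.6},
    {"tx":0,"ty":0,"tz":0,"rx":0,"ry":0,"rz":0,"fingers":0.6}
  ]
}}

```text
t: 15.78
tool_pos: [0.5327, -0.1259, 0.1072]
tool_rot: [[0.009, 0.906, 0.422], [1.0, -0.008, -0.005], [-0.001, 0.422, -0.906]]
contact_force: [-4.6, -1.3, 8.7]
grip_width: 0.684
grasp_force: 15.0
```

```bash
python3 st.py
```

```text
[-0.0888 -0.0039  0.0292] [ -6.6  18.8  21.3 130.  -57.3  13.8  65.6] F [-0.5 -1.4  9.9] M [-0.33  0.79  0.09] 0.6840765622932997 15.775
```

Call:
{"fn": "jog_arm", "kwargs": {
  "moves": [
    {"tx":0,"ty":-0.06,"tz":0,"rx":0,"ry":0,"rz":0,"fingers":0.6},
    {"tx":0,"ty":0,"tz":0,"rx":0,"ry":0,"rz":0,"fingers":0.6}
  ]
}}

```text
t: 16.02
tool_pos: [0.5326, -0.1259, 0.1072]
tool_rot: [[0.009, 0.906, 0.424], [1.0, -0.008, -0.005], [-0.001, 0.424, -0.906]]
contact_force: [-2.0, -1.0, 7.9]
grip_width: 0.677
grasp_force: 15.0
```

```bash
python3 st.py
```

```text
[-0.0889 -0.0039  0.0293] [ -6.3  18.8  20.9 130.  -57.4  13.6  65.8] F [ 1.5 -1.   8. ] M [-0.28  0.32  0.07] 0.6767897598408318 16.025
```

Call:
{"fn": "jog_arm", "kwargs": {
  "moves": [
    {"tx":-0.06,"ty":0.06,"tz":-0.05,"rx":0,"ry":0,"rz":0,"fingers":0.6},
    {"tx":0,"ty":0,"tz":0,"rx":0,"ry":0,"rz":0,"fingers":0.6}
  ]
}}

```text
t: 16.27
tool_pos: [0.5323, -0.1261, 0.1077]
tool_rot: [[0.007, 0.907, 0.421], [1.0, -0.007, -0.003], [0.0, 0.421, -0.907]]
contact_force: [0.0, 0.2, -0.2]
grip_width: 0.681
grasp_force: 15.0
```

```bash
python3 st.py
```

```text
[-0.089  -0.0041  0.0299] [ -6.6  18.8  21.4 129.9 -56.9  14.1  65.4] F [-0.1  0.2 -0.2] M [0.06 0.58 0.05] 0.6808782405096597 16.275
```

Call:
{"fn": "jog_arm", "kwargs": {
  "moves": [
    {"tx":0,"ty":0,"tz":0,"rx":0,"ry":0,"rz":0,"fingers":0.72},
    {"tx":0,"ty":0,"tz":0,"rx":0,"ry":0,"rz":0,"fingers":0.78},
    {"tx":0,"ty":0,"tz":0,"rx":0,"ry":0,"rz":0,"fingers":0.78}
  ]
}}

```text
t: 16.65
tool_pos: [0.5322, -0.1263, 0.1079]
tool_rot: [[0.008, 0.907, 0.421], [1.0, -0.007, -0.003], [-0.0, 0.421, -0.907]]
contact_force: [0.3, -0.3, -0.7]
grip_width: 0.776
grasp_force: 0.0
```

```bash
python3 - <<'E'
from holes import *
s=snap("wrist","w9")
print(spc("w9",[(209.9,188.5),(305.2,188.2),(216,305)]))
im=cv2.imread("pics/w9_raw.png").astype(int)
w=im.min(2); print([(c,) for c in np.argwhere(w[175:200,195:320]>150)[:0]])
for c in range(3): pass
m=(w[170:205,195:325]>140).astype(np.uint8); n,_,stt,cen=cv2.connectedComponentsWithStats(m); print([(int(stt[i,4]),(cen[i]+[195,170]).round(1).tolist()) for i in range(1,n) if 8<stt[i,4]<120])
E
python3 st.py
```

```text
([[209.65, 187.46], [304.34, 187.18], [214.22, 309.68]], np.float64(94.69))
[]
[(78, [303.7, 187.6]), (61, [209.1, 187.7])]
[-0.089  -0.0043  0.0301] [ -6.7  18.7  21.5 129.9 -56.9  14.   65.4] F [-0.  -0.6 -0.6] M [-0.08  0.54  0.08] 0.7746085763010914 16.7
```

Call:
{"fn": "jog_arm", "kwargs": {
  "moves": [
    {"tx":0,"ty":0,"tz":-0.4,"rx":0,"ry":0,"rz":0,"fingers":0.78},
    {"tx":0,"ty":0,"tz":-0.8,"rx":0,"ry":0,"rz":0,"fingers":0.78},
    {"tx":0,"ty":0,"tz":-1,"rx":0,"ry":0,"rz":0,"fingers":0.78},
    {"tx":-0.6,"ty":0,"tz":-0.8,"rx":0,"ry":0,"rz":0,"fingers":0.78},
    {"tx":-0.8,"ty":0,"tz":-0.8,"rx":0,"ry":0,"rz":0,"fingers":0.78},
    {"tx":-0.8,"ty":0,"tz":-0.6,"rx":0,"ry":0,"rz":0,"fingers":0.78},
    {"tx":-0.4,"ty":0,"tz":0,"rx":0,"ry":0,"rz":0,"fingers":0.78},
    {"tx":0,"ty":0,"tz":0,"rx":0,"ry":0,"rz":0,"fingers":0.78}
  ]
}}

```text
t: 17.7
tool_pos: [0.4852, -0.1916, 0.208]
tool_rot: [[0.009, 0.907, 0.422], [1.0, -0.008, -0.004], [0.0, 0.422, -0.907]]
contact_force: [-0.2, -0.2, 0.7]
grip_width: 0.781
grasp_force: 0.0
```

```bash
python3 st.py; python3 - <<'E'
from ref import *
s=snap("wrist","w10");snap("top","t10")
im=cv2.imread("pics/w10_raw.png").astype(int)
hsv=cv2.cvtColor(im.astype(np.uint8),cv2.COLOR_BGR2HSV)
g=((hsv[...,0]>55)&(hsv[...,0]<95)&(hsv[...,1]>70)&(hsv[...,2]>25)).astype(np.uint8)
n,lab,stt,cen=cv2.connectedComponentsWithStats(g)
print([stt[i].tolist() for i in range(1,n) if stt[i,4]>150])
# predicted seat corners for raised dial offsets
for off in(0,.004,.008):
    q=[O+D@[-.088+a*.030,b*.0425-.001,.014+off] for a,b in((-1,1),(1,1),(1,-1),(-1,-1))]; print(off,proj(s,q).round(0).tolist())
m=(im.min(2)>150).astype(np.uint8); n,_,stt,cen=cv2.connectedComponentsWithStats(m)
print([(int(stt[i,4]),cen[i].round(1).tolist()) for i in range(1,n) if 8<stt[i,4]<90])
E
```

```text
[-0.0889 -0.0699  0.1404] [-17.3   6.8  43.  127.8 -32.5  27.8  50.4] F [ 0.1 -0.2  0.7] M [-0.07  0.56  0.  ] 0.7814609507240221 17.7
[[312, 0, 110, 50, 3832], [219, 71, 75, 104, 5006]]
0 [[222.0, 71.0], [292.0, 71.0], [289.0, 169.0], [225.0, 169.0]]
0.004 [[221.0, 70.0], [293.0, 70.0], [289.0, 170.0], [224.0, 170.0]]
0.008 [[221.0, 70.0], [293.0, 70.0], [290.0, 171.0], [224.0, 171.0]]
[(29, [199.6, 1.3]), (18, [477.4, 0.7]), (27, [413.1, 40.4]), (17, [225.9, 76.8]), (28, [286.2, 77.5]), (16, [208.2, 92.6]), (18, [206.5, 107.0]), (13, [203.4, 122.8]), (27, [212.5, 121.6]), (68, [209.6, 138.0]), (53, [37.8, 248.4]), (70, [307.9, 261.3]), (60, [330.3, 315.4])]
```

```bash
cat > seat.py <<'E'
from ref import *
def quad(name,box):
    im=cv2.imread(f"pics/{name}_raw.png");hsv=cv2.cvtColor(im,cv2.COLOR_BGR2HSV)
    g=((hsv[...,0]>50)&(hsv[...,0]<100)&(hsv[...,1]>60)&(hsv[...,2]>25)).astype(np.uint8)
    x,y,w,h=box; m=np.zeros_like(g);m[y:y+h,x:x+w]=g[y:y+h,x:x+w];m=cv2.morphologyEx(m,cv2.MORPH_CLOSE,np.ones((7,7)))
    P=np.argwhere(m)[:,::-1]
    # edge lines: per-row left/right, per-col top/bottom medians fits
    def fit(idx,ext,lo,hi):
        t=[];e=[]
        for k in range(lo,hi):
            r=P[P[:,idx]==k][:,1-idx]
            if len(r): t.append(k);e.append(ext(r))
        t=np.array(t);e=np.array(e,float)
        for _ in range(4):
            c=np.polyfit(t,e,1);d=np.abs(np.polyval(c,t)-e);k=d<max(.7,2*np.median(d));t,e=t[k],e[k]
        return c,d.mean().round(2)
    y0,y1=P[:,1].min(),P[:,1].max();x0,x1=P[:,0].min(),P[:,0].max();a=(y1-y0)//4;b=(x1-x0)//4
    L=fit(1,np.min,y0+a,y1-a);Rr=fit(1,np.max,y0+a,y1-a);T_=fit(0,np.min,x0+b,x1-b);B=fit(0,np.max,x0+b,x1-b)
    def inter(v,h,dx,dy):
        (a,b),(c,d)=v,h; y=(c*(b+dx)+d+dy)/(1-c*a); return a*y+b+dx,y
    return np.array([inter(L[0],T_[0],-.5,-.5),inter(Rr[0],T_[0],.5,-.5),inter(Rr[0],B[0],.5,.5),inter(L[0],B[0],-.5,.5)]),(L[1],Rr[1],T_[1],B[1])
def pose(name,box):
    s=cal(name);q,e=quad(name,box)
    X=np.array([(-.03,.0425,0),(.03,.0425,0),(.03,-.0425,0),(-.03,-.0425,0)])
    def r(v): return (proj(s,(O+D@(v[:3,None]+Rot.from_rotvec(v[3:]).as_matrix()@X.T)).T if 0 else (O[:,None]+D@(v[:3,None]+Rot.from_rotvec(v[3:]).as_matrix()@X.T)).T)-q).ravel()
    f=least_squares(r,[-.088,-.001,.02,0,0,0]);print(name,q.round(1).tolist(),e,"centre mm",(f.x[:3]*1e3).round(1),"rot deg",np.degrees(f.x[3:]).round(2),"res",np.abs(f.fun).max().round(2))
if __name__=="__main__": pose("w10",(205,60,100,130))
E
python3 seat.py; python3 - <<'E'
from ref import *
a=cal("w9");b=cal("w10")
for u,v in(((209.3,187.6),(225.9,76.8)),((304,187.4),(286.2,77.5))):
    P=tri([(a,*u),(b,*v)]);print((D.T@(P-O)*1e3).round(1),proj(a,P).round(1)-u,proj(b,P).round(1)-v)
E
```

```text
w10 [[221.2, 72.5], [290.6, 72.5], [288.6, 149.4], [223.5, 184.3]] (np.float64(0.25), np.float64(0.28), np.float64(0.0), np.float64(2.5)) centre mm [-87.6  -2.2  36.1] rot deg [22.96 30.97  5.58] res 9.84
[-113.3   35.8   24.2] [[-0.4 -0.1]] [[0.2 0.1]]
[-63.4  35.5  22.6] [[-0.4  0.1]] [[ 0.3 -0.1]]
```

```bash
python3 - <<'E'
from ref import *
a=cal("w3");b=cal("w10")
def blobs(n,box,th):
    im=cv2.imread(f"pics/{n}_raw.png").min(2);x0,y0,x1,y1=box
    m=(im[y0:y1,x0:x1]>th).astype(np.uint8);k,_,s,c=cv2.connectedComponentsWithStats(m)
    return [(int(s[i,4]),(c[i]+[x0,y0]).round(1).tolist()) for i in range(1,k) if 4<s[i,4]<90]
print("w3 checked",blobs("w3",(285,0,385,68),120)); print("w10 checked",blobs("w10",(300,0,430,60),110))
print("w10 near holes",blobs("w10",(215,140,300,185),90))
im=cv2.imread("pics/w10_raw.png")
for u in(228,240,256,272,284): print(u,[tuple(int(t) for t in im[v,u]) for v in range(160,182,2)])
E
```

```text
w3 checked [(17, [297.1, 1.6]), (27, [367.9, 56.6]), (54, [381.9, 62.6])]
w10 checked [(45, [374.6, 26.0]), (47, [413.0, 40.2])]
w10 near holes [(87, [251.2, 142.8]), (28, [228.3, 167.1]), (18, [216.3, 182.2])]
228 [(60, 82, 51), (56, 79, 46), (73, 90, 76), (151, 160, 168), (143, 150, 160), (76, 82, 87), (27, 35, 23), (20, 22, 14), (23, 21, 20), (15, 13, 17), (47, 48, 50)]
240 [(62, 84, 55), (57, 83, 49), (56, 79, 45), (58, 80, 48), (42, 60, 34), (18, 33, 14), (59, 66, 60), (158, 163, 165), (170, 176, 179), (168, 174, 177), (169, 174, 178)]
256 [(57, 82, 48), (59, 81, 48), (62, 87, 59), (61, 82, 50), (59, 83, 50), (61, 85, 50), (79, 97, 77), (163, 168, 171), (174, 179, 183), (181, 186, 189), (175, 180, 183)]
272 [(169, 178, 187), (167, 177, 186), (169, 179, 189), (168, 177, 187), (167, 176, 187), (168, 177, 187), (151, 162, 171), (96, 101, 102), (144, 150, 153), (181, 187, 189), (176, 181, 185)]
284 [(153, 165, 169), (148, 162, 166), (155, 166, 172), (180, 191, 201), (175, 184, 193), (151, 162, 170), (106, 118, 118), (41, 46, 42), (21, 18, 21), (28, 28, 29), (109, 113, 115)]
```

```bash
python3 - <<'E'
from ref import *
a=cal("w3");b=cal("w10")
P=tri([(a,367.9,56.6),(b,413.0,40.2)]);print("checked hole",(D.T@(P-O)*1e3).round(1),proj(a,P)-[367.9,56.6],proj(b,P)-[413,40.2])
q=np.array([(225.9,76.8),(286.2,77.5),(228.3,167.1),(221.2,72.2),(290.6,72.2)])
X=np.array([(-.025,.0375,0),(.025,.0375,0),(-.025,-.0375,0),(-.03,.0425,0),(.03,.0425,0)])
def r(v):
    w=(O[:,None]+D@(v[:3,None]+Rot.from_rotvec(v[3:]).as_matrix()@X.T)).T
    return np.r_[(proj(b,w)-q).ravel(),proj(b,O+D@(v[:3]+Rot.from_rotvec(v[3:]).apply([0,-.0425,0])))[0,1]-172.3,v[4]*20]
f=least_squares(r,[-.088,-.001,.02,0,0,0]);print((f.x[:3]*1e3).round(1),np.degrees(f.x[3:]).round(2),f.fun.round(2))
J_=f.jac;print("std/px",np.sqrt(np.diag(np.linalg.inv(J_.T@J_)))[:4])
# hub and gray pad etc heights: gray rear nest pad? use dial rim/hub top
E
```

```text
checked hole [37.9 63.1 21.2] [[-0.05108436 -0.26230374]] [[0.05010245 0.34127936]]
[-88.2  -0.4  26.2] [-14.33   1.65   0.45] [ 0.72  1.01 -0.64  0.16 -0.26 -0.3  -0.61 -0.39  0.78 -0.53  0.04  0.58]
std/px [0.00107791 0.00188321 0.01078521 0.21789549]
```

```bash
python3 - <<'E'
from ref import *
e=plan(O+D@[.0,-.184,.140],TR,fingers=.45)
E
```

```text
[{"tx":-0.66,"ty":0.51,"tz":-0,"rx":-0,"ry":-0,"rz":-0,"fingers":0.45},{"tx":-0.66,"ty":0.51,"tz":-0,"rx":-0.01,"ry":-0,"rz":-0,"fingers":0.45},{"tx":-0.66,"ty":0.51,"tz":-0,"rx":0,"ry":-0,"rz":-0,"fingers":0.45},{"tx":-0.65,"ty":0.51,"tz":-0.01,"rx":-0,"ry":-0,"rz":-0,"fingers":0.45},{"tx":-0.66,"ty":0.51,"tz":0,"rx":-0,"ry":-0,"rz":-0,"fingers":0.45},{"tx":-0.66,"ty":0.51,"tz":0,"rx":-0.01,"ry":-0,"rz":-0,"fingers":0.45},{"tx":-0.66,"ty":0.51,"tz":0,"rx":-0,"ry":-0,"rz":-0,"fingers":0.45}]
end err mm [0.1 0.  0.1]
```

Call:
{"fn": "jog_arm", "kwargs": {
  "moves": [
    {"tx":-0.66,"ty":0.51,"tz":0,"rx":0,"ry":0,"rz":0,"fingers":0.45},
    {"tx":-0.66,"ty":0.51,"tz":0,"rx":-0.01,"ry":0,"rz":0,"fingers":0.45},
    {"tx":-0.66,"ty":0.51,"tz":0,"rx":0,"ry":0,"rz":0,"fingers":0.45},
    {"tx":-0.65,"ty":0.51,"tz":-0.01,"rx":0,"ry":0,"rz":0,"fingers":0.45},
    {"tx":-0.66,"ty":0.51,"tz":0,"rx":0,"ry":0,"rz":0,"fingers":0.45},
    {"tx":-0.66,"ty":0.51,"tz":0,"rx":-0.01,"ry":0,"rz":0,"fingers":0.45},
    {"tx":-0.66,"ty":0.51,"tz":0,"rx":0,"ry":0,"rz":0,"fingers":0.45},
    {"tx":0,"ty":0,"tz":0,"rx":0,"ry":0,"rz":0,"fingers":0.45}
  ]
}}

```text
t: 18.8
tool_pos: [0.5659, -0.307, 0.2454]
tool_rot: [[0.008, 0.906, 0.423], [1.0, -0.006, -0.004], [-0.001, 0.423, -0.906]]
contact_force: [-0.1, 0.0, 0.6]
grip_width: 0.447
grasp_force: 0.0
```

```bash
python3 st.py; python3 - <<'E'
from ref import *
s=snap("wrist","w11");a=cal("w3");b=cal("w10")
im=cv2.imread("pics/w11_raw.png").astype(int)
red=((im[...,2]>im[...,1]*1.8+20)&(im[...,2]>im[...,0]*1.8+20)).astype(np.uint8)
n,_,st,c=cv2.connectedComponentsWithStats(red);print("red",[(st[i].tolist(),c[i].round(1).tolist()) for i in range(1,n) if st[i,4]>15])
for h in(.02,.03,.04): print("knob pred",h,proj(s,O+D@[0,-.184,h]).round(1))
w=im.min(2);n,_,st,c=cv2.connectedComponentsWithStats((w>130).astype(np.uint8))
print([(int(st[i,4]),c[i].round(1).tolist()) for i in range(1,n) if 8<st[i,4]<90])
for X in((-.113,.0356,.0225),(-.063,.0356,.0225),(-.113,-.0394,.0225),(-.063,-.0394,.0225),(.0375,.063,.0212),(-.0375,.063,.0212)): print("pred hole",X,proj(s,O+D@X).round(1))
E
```

```text
[ 0.0008 -0.1848  0.1399] [ -3.6  18.6  42.4 110.2 -41.5  41.7  62.8] F [ 0.2 -0.   0.6] M [-0.05  0.56  0.05] 0.446524059261906 18.8
red [([246, 189, 20, 23, 356], [255.3, 200.2]), ([263, 262, 17, 4, 46], [271.8, 263.8])]
knob pred 0.02 [[255.1 197.7]]
knob pred 0.03 [[255.  200.8]]
knob pred 0.04 [[254.9 204.2]]
[(22, [94.5, 2.7]), (50, [259.1, 1.1]), (32, [107.5, 20.8]), (21, [138.3, 174.5]), (51, [140.3, 196.9]), (11, [268.4, 315.0])]
pred hole (-0.113, 0.0356, 0.0225) [[ 96.5 -96.2]]
pred hole (-0.063, 0.0356, 0.0225) [[166.5 -96.2]]
pred hole (-0.113, -0.0394, 0.0225) [[111.6  22.7]]
pred hole (-0.063, -0.0394, 0.0225) [[175.   22.7]]
pred hole (0.0375, 0.063, 0.0212) [[ 308.9 -144.4]]
pred hole (-0.0375, 0.063, 0.0212) [[ 200.5 -144.4]]
```

```bash
python3 - <<'E'
from ref import *
s=cal("w11");b=cal("w10")
P=tri([(s,107.5,20.8),(b,228.3,167.1)]);print("near-left hole",(D.T@(P-O)*1e3).round(1),proj(s,P)-[107.5,20.8],proj(b,P)-[228.3,167.1])
for h in np.arange(.01,.061,.005): print(round(h,3),proj(s,O+D@[0,-.193,h])[0,1].round(1),proj(s,O+D@[0,-.175,h])[0,1].round(1))
im=cv2.imread("pics/w11_raw.png");print([tuple(int(t) for t in im[v,255]) for v in range(180,220)])
# right nest pad/right-hand blocks: bolt at front?
E
```

```text
near-left hole [-113.7  -39.1   26.9] [[ 0.33779285 -0.27467725]] [[-0.29225324  0.24093132]]
0.01 203.5 185.8
0.015 205.1 187.1
0.02 206.7 188.4
0.025 208.4 189.8
0.03 210.2 191.2
0.035 212.0 192.7
0.04 213.9 194.3
0.045 215.8 195.9
0.05 217.8 197.5
0.055 220.0 199.3
0.06 222.1 201.1
[(148, 156, 161), (151, 158, 164), (151, 158, 164), (149, 156, 161), (153, 160, 164), (148, 155, 160), (146, 152, 157), (126, 133, 143), (85, 91, 117), (38, 39, 96), (23, 30, 97), (17, 20, 98), (17, 19, 98), (25, 26, 111), (27, 31, 127), (26, 31, 141), (31, 36, 146), (33, 32, 145), (26, 37, 145), (36, 35, 147), (38, 41, 148), (34, 37, 148), (37, 41, 148), (33, 34, 146), (31, 34, 144), (36, 36, 146), (28, 31, 141), (35, 37, 139), (28, 32, 135), (23, 26, 133), (32, 36, 136), (46, 47, 131), (90, 96, 139), (127, 134, 152), (143, 150, 158), (147, 154, 159), (149, 157, 163), (159, 169, 174), (175, 186, 193), (184, 195, 203)]
```

Call:
{"fn": "jog_arm", "kwargs": {
  "moves": [
    {"tx":0.84,"ty":0,"tz":-0.2,"rx":0,"ry":0,"rz":0,"fingers":0.45},
    {"tx":0.84,"ty":0,"tz":-0.2,"rx":0,"ry":0,"rz":0,"fingers":0.45},
    {"tx":0.84,"ty":0,"tz":-0.2,"rx":0,"ry":0,"rz":0,"fingers":0.45},
    {"tx":0.84,"ty":0,"tz":-0.2,"rx":0,"ry":0,"rz":0,"fingers":0.45},
    {"tx":0,"ty":0,"tz":0,"rx":0,"ry":0,"rz":0,"fingers":0.45},
    {"tx":0,"ty":0,"tz":0,"rx":0,"ry":0,"rz":0,"fingers":0.45}
  ]
}}

```text
t: 19.6
tool_pos: [0.5572, -0.2227, 0.2635]
tool_rot: [[0.007, 0.906, 0.423], [1.0, -0.007, -0.003], [0.0, 0.423, -0.906]]
contact_force: [0.2, -0.4, -0.1]
grip_width: 0.45
grasp_force: 0.0
```

```bash
cat > obs.py <<'E'
import sys,pickle
from ref import *
loc=sys.argv[1]; G={'fl':(-.113,.0364,.0225),'fr':(-.063,.0364,.0225),'nl':(-.113,-.0386,.0225),'nr':(-.063,-.0386,.0225),'cl':(-.0375,.063,.0212),'cr':(.0375,.063,.0212)}
for i in range(3):
    n=f"{loc}{i}";s=snap("wrist",n);w=cv2.imread(f"pics/{n}_raw.png").min(2).astype(float);o={}
    for k,X in G.items():
        u,v=proj(s,O+D@X)[0]
        if not(6<u<505 and 6<v<250): continue
        a,b=int(round(u)),int(round(v));p=w[max(b-7,0):b+8,max(a-7,0):a+8];bg=np.median(p)
        m=(p>bg+.5*(np.percentile(p,98)-bg)).astype(np.uint8);nn,lab,st,c=cv2.connectedComponentsWithStats(m)
        best=[j for j in range(1,nn) if 8<=st[j,4]<=45 and max(st[j,2:4])<9]
        if best:
            j=min(best,key=lambda j:np.hypot(*(c[j]-7)));ww=(p-bg).clip(0)*(lab==j);yy,xx=np.mgrid[:p.shape[0],:p.shape[1]]
            o[k]=((ww*xx).sum()/ww.sum()+max(a-7,0),(ww*yy).sum()/ww.sum()+max(b-7,0))
    pickle.dump(o,open(f"pics/{n}.obs","wb"));print(n,{k:(round(float(x[0]),1),round(float(x[1]),1)) for k,x in o.items()},np.round(s["eye"],4),np.round(np.array(s["rotation"])[0],4))
E
python3 obs.py B
```

```text
B0 {'fl': (124.4, 41.5), 'fr': (182.5, 42.8), 'nl': (133.2, 131.7), 'cl': (210.9, 7.2), 'cr': (300.5, 6.4)} [ 0.4988 -0.1442  0.3919] [ 0.9064 -0.1274  0.4028]
B1 {'fl': (124.3, 40.6), 'fr': (182.2, 41.7), 'nl': (133.0, 130.8)} [ 0.4989 -0.1446  0.3919] [ 0.9064 -0.1283  0.4025]
B2 {'fl': (124.1, 40.2), 'fr': (182.1, 41.4), 'nl': (132.9, 130.6)} [ 0.4989 -0.1448  0.3919] [ 0.9064 -0.1287  0.4023]
```

Call:
{"fn": "jog_arm", "kwargs": {
  "moves": [
    {"tx":0,"ty":-0.85,"tz":-0.2,"rx":0,"ry":0,"rz":0,"fingers":0.45},
    {"tx":0,"ty":-0.85,"tz":0,"rx":0,"ry":0,"rz":0,"fingers":0.45},
    {"tx":0,"ty":-0.85,"tz":0,"rx":0,"ry":0,"rz":0,"fingers":0.45},
    {"tx":0,"ty":-0.85,"tz":0,"rx":0,"ry":0,"rz":0,"fingers":0.45},
    {"tx":0,"ty":0,"tz":0,"rx":0,"ry":0,"rz":0,"fingers":0.45},
    {"tx":0,"ty":0,"tz":0,"rx":0,"ry":0,"rz":0,"fingers":0.45}
  ]
}}

```text
t: 20.5
tool_pos: [0.4793, -0.2226, 0.2329]
tool_rot: [[0.008, 0.905, 0.424], [1.0, -0.007, -0.004], [-0.001, 0.424, -0.906]]
contact_force: [0.4, -0.1, -0.4]
grip_width: 0.449
grasp_force: 0.0
```

```bash
python3 obs.py A; python3 st.py
```

```text
A0 {'fl': (221.5, 41.9), 'fr': (278.4, 43.1), 'nl': (223.8, 130.5), 'cl': (309.0, 8.1), 'cr': (396.9, 7.4)} [ 0.4208 -0.144   0.3611] [ 0.9058 -0.1284  0.4037]
A1 {'fl': (221.5, 42.0), 'fr': (278.3, 43.2), 'nl': (223.6, 130.6), 'cl': (308.8, 8.2), 'cr': (396.8, 7.7)} [ 0.421  -0.1438  0.3612] [ 0.9058 -0.1279  0.4039]
A2 {'fl': (221.4, 42.1), 'fr': (278.4, 43.5), 'nl': (223.7, 130.7), 'cl': (309.0, 8.2), 'cr': (396.9, 7.8)} [ 0.4209 -0.1437  0.3611] [ 0.9059 -0.1276  0.4038]
[-0.0835 -0.1007  0.1653] [-16.6   5.4  46.4 125.2 -30.2  32.1  51.6] F [-1.3  0.2  0.1] M [-0.11  0.57  0.03] 0.4498778764374537 20.65
```

```bash
python3 - <<'E'
from ref import *
import pickle
V=[(n,cal(n),pickle.load(open(f"pics/{n}.obs","rb"))) for n in("A0","A1","A2","B0","B1","B2")]
V.append(("w10",cal("w10"),{'fl':(225.9,76.8),'fr':(286.2,77.5),'nl':(228.3,167.1),'cr':(413,40.2)}))
V.append(("w11",cal("w11"),{'nl':(107.5,20.8)}))
for k in('fl','fr','nl','cl','cr'):
    o=[(s,*d[k]) for n,s,d in V if k in d];P=tri(o);r=[np.hypot(*(proj(s,P)[0]-(u,v))).round(1) for s,u,v in o]
    print(k,(D.T@(P-O)*1e3).round(2),r)
E
```

```text
fl [-113.57   36.03   22.93] [np.float64(0.1), np.float64(0.1), np.float64(0.1), np.float64(0.1), np.float64(0.1), np.float64(0.1), np.float64(0.1)]
fr [-63.55  35.15  22.71] [np.float64(0.2), np.float64(0.1), np.float64(0.1), np.float64(0.3), np.float64(0.1), np.float64(0.1), np.float64(0.4)]
nl [-113.55  -39.6    27.26] [np.float64(0.2), np.float64(0.2), np.float64(0.1), np.float64(0.4), np.float64(0.1), np.float64(0.2), np.float64(0.9), np.float64(0.6)]
cl [-37.83  62.23  22.15] [np.float64(0.1), np.float64(0.1), np.float64(0.3), np.float64(0.3)]
cr [37.69 62.99 21.52] [np.float64(0.1), np.float64(0.1), np.float64(0.0), np.float64(0.3), np.float64(0.4)]
```

Triangulating the mounting holes shows the board's right end about 5 mm high, with the board about 2 mm too far right. I'll regrasp it lightly, shift it left and let it drop.

```bash
python3 - <<'E'
from ref import *
e=plan(O+D@[-.0885,-.003,.090],TR,fingers=.78)
e=plan(O+D@[-.0885,-.003,.033],TR,start=e,fingers=.78)
E
```

```text
[{"tx":0.65,"ty":-0.03,"tz":0.5,"rx":0,"ry":0,"rz":0,"fingers":0.78},{"tx":0.65,"ty":-0.04,"tz":0.5,"rx":0,"ry":0,"rz":0,"fingers":0.78},{"tx":0.65,"ty":-0.03,"tz":0.5,"rx":0.01,"ry":0,"rz":0,"fingers":0.78},{"tx":0.66,"ty":-0.03,"tz":0.51,"rx":-0,"ry":0,"rz":0,"fingers":0.78},{"tx":0.65,"ty":-0.04,"tz":0.5,"rx":0,"ry":0.01,"rz":0.01,"fingers":0.78},{"tx":0.65,"ty":-0.03,"tz":0.5,"rx":0,"ry":-0,"rz":-0,"fingers":0.78}]
end err mm [-0.  0. -0.]
[{"tx":-0,"ty":-0,"tz":0.76,"rx":0,"ry":-0,"rz":-0,"fingers":0.78},{"tx":-0,"ty":-0,"tz":0.76,"rx":0,"ry":-0,"rz":-0,"fingers":0.78},{"tx":-0,"ty":-0,"tz":0.76,"rx":0,"ry":-0,"rz":-0,"fingers":0.78}]
end err mm [0.  0.1 0. ]
```

Call:
{"fn": "jog_arm", "kwargs": {
  "moves": [
    {"tx":0.65,"ty":-0.03,"tz":0.5,"rx":0,"ry":0,"rz":0,"fingers":0.78},
    {"tx":0.65,"ty":-0.04,"tz":0.5,"rx":0,"ry":0,"rz":0,"fingers":0.78},
    {"tx":0.65,"ty":-0.03,"tz":0.5,"rx":0.01,"ry":0,"rz":0,"fingers":0.78},
    {"tx":0.66,"ty":-0.03,"tz":0.51,"rx":0,"ry":0,"rz":0,"fingers":0.78},
    {"tx":0.65,"ty":-0.04,"tz":0.5,"rx":0,"ry":0.01,"rz":0.01,"fingers":0.78},
    {"tx":0.65,"ty":-0.03,"tz":0.5,"rx":0,"ry":0,"rz":0,"fingers":0.78},
    {"tx":0,"ty":0,"tz":0,"rx":0,"ry":0,"rz":0,"fingers":0.78}
  ]
}}

```text
t: 21.52
tool_pos: [0.506, -0.1225, 0.1606]
tool_rot: [[0.005, 0.908, 0.42], [1.0, -0.005, -0.001], [0.001, 0.42, -0.908]]
contact_force: [0.1, -0.4, -0.1]
grip_width: 0.774
grasp_force: 0.0
```

```bash
python3 st.py
```

```text
[-0.0905 -0.0008  0.0889] [-21.7  11.5  38.1 131.2 -41.2  19.9  50.7] F [ 0.1 -0.4 -0.1] M [-0.12  0.52  0.01] 0.7737871132773241 21.525
```

Call:
{"fn": "jog_arm", "kwargs": {
  "moves": [
    {"tx":0,"ty":0,"tz":0.76,"rx":0,"ry":0,"rz":0,"fingers":0.78},
    {"tx":0,"ty":0,"tz":0.76,"rx":0,"ry":0,"rz":0,"fingers":0.78},
    {"tx":0,"ty":0,"tz":0.5,"rx":0,"ry":0,"rz":0,"fingers":0.78},
    {"tx":0,"ty":0,"tz":0.2,"rx":0,"ry":0,"rz":0,"fingers":0.78},
    {"tx":0,"ty":0,"tz":0,"rx":0,"ry":0,"rz":0,"fingers":0.78}
  ]
}}

```text
t: 22.15
tool_pos: [0.5299, -0.1254, 0.1117]
tool_rot: [[0.009, 0.906, 0.422], [1.0, -0.009, -0.003], [0.001, 0.422, -0.906]]
contact_force: [0.1, 0.4, -0.1]
grip_width: 0.782
grasp_force: 0.0
```

```bash
python3 st.py
```

```text
[-0.0896 -0.0034  0.0345] [ -8.7  18.3  23.9 130.2 -57.3  14.7  65.6] F [ 0.1  0.4 -0.2] M [-0.12  0.61  0.05] 0.7817958627903925 22.15
```

Call:
{"fn": "jog_arm", "kwargs": {
  "moves": [
    {"tx":0,"ty":0.04,"tz":0.04,"rx":0,"ry":0,"rz":0,"fingers":0.78},
    {"tx":0,"ty":0,"tz":0,"rx":0,"ry":0,"rz":0,"fingers":0.6},
    {"tx":0,"ty":0,"tz":0,"rx":0,"ry":0,"rz":0,"fingers":0.6},
    {"tx":0,"ty":0,"tz":0,"rx":0,"ry":0,"rz":0,"fingers":0.6},
    {"tx":0.04,"ty":0,"tz":0,"rx":0,"ry":0,"rz":0,"fingers":0.6},
    {"tx":0.05,"ty":0,"tz":0,"rx":0,"ry":0,"rz":0,"fingers":0.6},
    {"tx":0,"ty":0,"tz":0,"rx":0,"ry":0,"rz":0,"fingers":0.6}
  ],
  "force": 5
}}

```text
t: 23.02
tool_pos: [0.5311, -0.122, 0.1111]
tool_rot: [[0.007, 0.907, 0.422], [1.0, -0.007, -0.002], [0.002, 0.422, -0.907]]
contact_force: [0.2, 0.1, -0.0]
grip_width: 0.684
grasp_force: 5.0
```

```bash
python3 st.py; python3 - <<'E'
from holes import *
snap("wrist","w12");print(spc("w12",[(209.6,187.5),(304.3,187.2),(215,308)]))
im=cv2.imread("pics/w12_raw.png").min(2)
for n in("w9","w12"):
    im=cv2.imread(f"pics/{n}_raw.png").min(2); m=(im[292:325,195:240]>90).astype(np.uint8);k,_,s,c=cv2.connectedComponentsWithStats(m);print(n,[(s[i].tolist(),(c[i]+[195,292]).round(1).tolist()) for i in range(1,k) if s[i,4]>5])
E
```

```text
[-0.0887 -0.      0.0335] [ -9.2  18.4  23.9 130.2 -57.3  14.6  65.3] F [ 0.2  0.1 -0.1] M [-0.08  0.62  0.1 ] 0.684192192749102 23.025
([[211.07, 188.6], [303.66, 188.49], [215.47, 311.88]], np.float64(92.59))
w9 [([15, 19, 9, 7, 45], [213.8, 314.4])]
w12 [([16, 18, 9, 6, 48], [215.2, 312.3]), ([31, 24, 14, 5, 63], [232.5, 318.2])]
```

Call:
{"fn": "jog_arm", "kwargs": {
  "moves": [
    {"tx":0,"ty":0,"tz":0.08,"rx":0,"ry":0,"rz":0,"fingers":0.6},
    {"tx":0,"ty":0,"tz":0,"rx":0,"ry":0,"rz":0,"fingers":0.6}
  ]
}}

```text
t: 23.32
tool_pos: [0.532, -0.1222, 0.1093]
tool_rot: [[0.008, 0.907, 0.422], [1.0, -0.008, -0.002], [0.002, 0.422, -0.907]]
contact_force: [-0.5, 1.3, -0.3]
grip_width: 0.688
grasp_force: 5.0
```

Call:
{"fn": "jog_arm", "kwargs": {
  "moves": [
    {"tx":0,"ty":0,"tz":0,"rx":0,"ry":0,"rz":0,"fingers":0.78},
    {"tx":0,"ty":0,"tz":0,"rx":0,"ry":0,"rz":0,"fingers":0.78},
    {"tx":0,"ty":0,"tz":-0.4,"rx":0,"ry":0,"rz":0,"fingers":0.78},
    {"tx":0,"ty":0,"tz":-0.8,"rx":0,"ry":0,"rz":0,"fingers":0.78},
    {"tx":0,"ty":0,"tz":-1,"rx":0,"ry":0,"rz":0,"fingers":0.78},
    {"tx":-0.9,"ty":0,"tz":-0.6,"rx":0,"ry":0,"rz":0,"fingers":0.78},
    {"tx":-0.9,"ty":0,"tz":-0.6,"rx":0,"ry":0,"rz":0,"fingers":0.78},
    {"tx":-0.9,"ty":0,"tz":-0.8,"rx":0,"ry":0,"rz":0,"fingers":0.78}
  ]
}}

```text
t: 24.32
tool_pos: [0.4868, -0.1901, 0.2049]
tool_rot: [[0.008, 0.907, 0.422], [1.0, -0.007, -0.002], [0.001, 0.422, -0.907]]
contact_force: [0.6, 0.5, 0.4]
grip_width: 0.779
grasp_force: 0.0
```

Call:
{"fn": "jog_arm", "kwargs": {
  "moves": [
    {"tx":-0.9,"ty":0,"tz":-0.8,"rx":0,"ry":0,"rz":0,"fingers":0.6},
    {"tx":-0.2,"ty":0,"tz":-0.2,"rx":0,"ry":0,"rz":0,"fingers":0.45},
    {"tx":0,"ty":0,"tz":0,"rx":0,"ry":0,"rz":0,"fingers":0.45},
    {"tx":0,"ty":0,"tz":0,"rx":0,"ry":0,"rz":0,"fingers":0.45}
  ]
}}

```text
t: 24.82
tool_pos: [0.4763, -0.2157, 0.2262]
tool_rot: [[0.006, 0.907, 0.421], [1.0, -0.006, -0.001], [0.002, 0.421, -0.907]]
contact_force: [0.0, -0.4, -0.5]
grip_width: 0.468
grasp_force: 0.0
```

```bash
python3 obs.py C; python3 st.py
```

```text
C0 {'fl': (229.1, 47.3), 'fr': (286.5, 48.3), 'nl': (231.3, 135.9), 'cl': (316.7, 16.1), 'cr': (405.6, 15.5)} [ 0.4181 -0.1375  0.3548] [ 0.9074 -0.1256  0.401 ]
C1 {'fl': (229.0, 47.2), 'fr': (286.5, 48.2), 'nl': (231.2, 135.7), 'cl': (316.7, 16.1), 'cr': (405.6, 15.4)} [ 0.4182 -0.1376  0.3548] [ 0.9074 -0.1256  0.401 ]
C2 {'fl': (228.9, 47.1), 'fr': (286.4, 48.0), 'nl': (231.0, 135.6), 'cl': (316.4, 15.6), 'cr': (405.4, 15.1)} [ 0.4182 -0.1377  0.3549] [ 0.9074 -0.1258  0.401 ]
[-0.089  -0.0946  0.1608] [-16.1   5.3  45.2 126.1 -30.4  31.3  51.4] F [ 0.4 -0.1 -0.4] M [-0.08  0.55  0.04] 0.45063555006817607 24.975
```

Call:
{"fn": "jog_arm", "kwargs": {
  "moves": [
    {"tx":0,"ty":0.85,"tz":0,"rx":0,"ry":0,"rz":0,"fingers":0.45},
    {"tx":0,"ty":0.85,"tz":0,"rx":0,"ry":0,"rz":0,"fingers":0.45},
    {"tx":0,"ty":0.85,"tz":0,"rx":0,"ry":0,"rz":0,"fingers":0.45},
    {"tx":0,"ty":0.85,"tz":0,"rx":0,"ry":0,"rz":0,"fingers":0.45},
    {"tx":0,"ty":0,"tz":0,"rx":0,"ry":0,"rz":0,"fingers":0.45},
    {"tx":0,"ty":0,"tz":0,"rx":0,"ry":0,"rz":0,"fingers":0.45}
  ]
}}

```text
t: 25.72
tool_pos: [0.5524, -0.2175, 0.2621]
tool_rot: [[0.008, 0.907, 0.421], [1.0, -0.008, -0.002], [0.002, 0.421, -0.907]]
contact_force: [-0.2, 0.1, 0.1]
grip_width: 0.451
grasp_force: 0.0
```

```bash
python3 obs.py E; cat > trih.py <<'E'
import sys,pickle
from ref import *
V=[(cal(l+str(i)),pickle.load(open(f"pics/{l}{i}.obs","rb"))) for l in sys.argv[1] for i in range(3)]
for k in('fl','fr','nl','nr','cl','cr'):
    o=[(s,*d[k]) for s,d in V if k in d]
    if len(o)>3: P=tri(o);print(k,(D.T@(P-O)*1e3).round(2),max(np.hypot(*(proj(s,P)[0]-(u,v))).round(1) for s,u,v in o))
E
python3 trih.py CE; python3 st.py
```

```text
E0 {'fl': (132.4, 46.0), 'fr': (189.8, 46.9), 'nl': (142.2, 134.7), 'cl': (217.5, 14.7), 'cr': (306.1, 13.6)} [ 0.4944 -0.1392  0.3907] [ 0.9075 -0.1274  0.4003]
E1 {'fl': (132.5, 45.8), 'fr': (189.8, 46.7), 'nl': (142.2, 134.5), 'cl': (217.4, 14.5), 'cr': (306.1, 13.5)} [ 0.4942 -0.1393  0.3908] [ 0.9074 -0.1278  0.4004]
E2 {'fl': (132.3, 45.8), 'fr': (189.5, 46.6), 'nl': (142.1, 134.5), 'cl': (217.2, 14.4), 'cr': (305.8, 13.5)} [ 0.4943 -0.1394  0.3909] [ 0.9072 -0.1281  0.4007]
fl [-112.92   38.24   22.54] 0.1
fr [-62.84  37.43  22.82] 0.1
nl [-112.83  -37.43   22.99] 0.1
cl [-37.87  62.35  21.82] 0.2
cr [37.43 62.8  22.15] 0.1
[-0.0048 -0.0956  0.1613] [-17.1  10.7  44.9 116.  -30.8  37.2  46.9] F [-0.7 -0.2  0.7] M [-0.08  0.54  0.03] 0.45286850990377964 25.875
```

The board is now flat: its holes are at 22.5, 22.8 and 23.0 mm, against 22.0 mm for the board already checked, and it is centred. Next is the lock knob.

```bash
python3 - <<'E'
from ref import *
e=plan(O+D@[0,-.184,.085],TR,fingers=.45)
e=plan(O+D@[0,-.184,.037],TR,start=e,fingers=.45,n=3)
E
```

```text
[{"tx":-0.71,"ty":0.04,"tz":0.61,"rx":-0,"ry":-0,"rz":-0,"fingers":0.45},{"tx":-0.71,"ty":0.04,"tz":0.61,"rx":-0,"ry":-0.01,"rz":-0.01,"fingers":0.45},{"tx":-0.7,"ty":0.04,"tz":0.61,"rx":-0.01,"ry":0,"rz":-0,"fingers":0.45},{"tx":-0.71,"ty":0.04,"tz":0.61,"rx":0,"ry":-0,"rz":-0.01,"fingers":0.45},{"tx":-0.71,"ty":0.04,"tz":0.61,"rx":-0,"ry":-0,"rz":0,"fingers":0.45}]
end err mm [ 0.1 -0.   0. ]
[{"tx":0,"ty":-0,"tz":0.64,"rx":-0,"ry":-0,"rz":0,"fingers":0.45},{"tx":0,"ty":-0,"tz":0.64,"rx":-0,"ry":-0,"rz":0,"fingers":0.45},{"tx":0,"ty":-0,"tz":0.64,"rx":-0,"ry":-0,"rz":0,"fingers":0.45}]
end err mm [ 0. -0.  0.]
```

Call:
{"fn": "jog_arm", "kwargs": {
  "moves": [
    {"tx":-0.71,"ty":0.04,"tz":0.61,"rx":0,"ry":0,"rz":0,"fingers":0.45},
    {"tx":-0.71,"ty":0.04,"tz":0.61,"rx":0,"ry":-0.01,"rz":-0.01,"fingers":0.45},
    {"tx":-0.7,"ty":0.04,"tz":0.61,"rx":-0.01,"ry":0,"rz":0,"fingers":0.45},
    {"tx":-0.71,"ty":0.04,"tz":0.61,"rx":0,"ry":0,"rz":-0.01,"fingers":0.45},
    {"tx":-0.71,"ty":0.04,"tz":0.61,"rx":0,"ry":0,"rz":0,"fingers":0.45},
    {"tx":0,"ty":0,"tz":0,"rx":0,"ry":0,"rz":0,"fingers":0.45},
    {"tx":0,"ty":0,"tz":0,"rx":0,"ry":0,"rz":0,"fingers":0.45}
  ]
}}

```text
t: 26.75
tool_pos: [0.5892, -0.306, 0.1962]
tool_rot: [[0.007, 0.906, 0.423], [1.0, -0.006, -0.003], [0.0, 0.423, -0.906]]
contact_force: [0.0, -0.2, 0.8]
grip_width: 0.452
grasp_force: 0.0
```

```bash
python3 st.py;python3 - <<'E'
from ref import *
s=snap("wrist","w13");im=cv2.imread("pics/w13_raw.png").astype(int)
red=((im[...,2]>im[...,1]*1.8+20)&(im[...,2]>im[...,0]*1.8+20)).astype(np.uint8)
n,_,st,c=cv2.connectedComponentsWithStats(red);print("red",[(st[i].tolist(),c[i].round(1).tolist()) for i in range(1,n) if st[i,4]>25])
for h in(.015,.02,.025,.03,.035,.04): print(h,*[proj(s,O+D@[0,y,h])[0].round(1) for y in(-.193,-.184,-.175)])
E
```

```text
[ 0.0011 -0.1836  0.0855] [-1.000e-01  2.360e+01  3.770e+01  1.104e+02 -4.790e+01  3.790e+01
  6.770e+01] F [ 0.4 -0.2  0.7] M [-0.14  0.54  0.07] 0.45235139588871864 26.75
red [([242, 209, 25, 31, 607], [254.3, 223.9]), ([203, 294, 91, 26, 1402], [246.9, 305.7])]
0.015 [254.3 228. ] [254.3 217.3] [254.3 206.3]
0.02 [254.2 230.5] [254.2 219.6] [254.2 208.4]
0.025 [254.2 233.1] [254.2 222. ] [254.1 210.5]
0.03 [254.1 235.8] [254.1 224.5] [254.1 212.8]
0.035 [254.1 238.7] [254.  227.1] [254.  215.2]
0.04 [254.  241.7] [254.  229.8] [254.  217.6]
```

Call:
{"fn": "jog_arm", "kwargs": {
  "moves": [
    {"tx":0,"ty":-0.03,"tz":0.6,"rx":0,"ry":0,"rz":0,"fingers":0.45},
    {"tx":0,"ty":0,"tz":0.6,"rx":0,"ry":0,"rz":0,"fingers":0.45},
    {"tx":0,"ty":0,"tz":0.5,"rx":0,"ry":0,"rz":0,"fingers":0.45},
    {"tx":0,"ty":0,"tz":0.2,"rx":0,"ry":0,"rz":0,"fingers":0.45},
    {"tx":0,"ty":0,"tz":0,"rx":0,"ry":0,"rz":0,"fingers":0.45}
  ]
}}

```text
t: 27.42
tool_pos: [0.6089, -0.3067, 0.152]
tool_rot: [[0.007, 0.906, 0.422], [1.0, -0.006, -0.003], [-0.0, 0.422, -0.906]]
contact_force: [-0.5, -0.5, 0.1]
grip_width: 0.449
grasp_force: 0.0
```

```bash
python3 st.py
```

```text
[ 0.0003 -0.1841  0.0371] [  2.8  28.   33.6 110.1 -53.4  34.7  72.1] F [-0.4 -0.5  0.3] M [-0.1   0.55 -0.02] 0.44900902409398824 27.425
```

Call:
{"fn": "jog_arm", "kwargs": {
  "moves": [
    {"tx":0,"ty":0,"tz":0,"rx":0,"ry":0,"rz":0,"fingers":0.3},
    {"tx":0,"ty":0,"tz":0,"rx":0,"ry":0,"rz":0,"fingers":0.1},
    {"tx":0,"ty":0,"tz":0,"rx":0,"ry":0,"rz":0,"fingers":0.1},
    {"tx":0,"ty":0,"tz":0,"rx":0,"ry":0,"rz":0,"fingers":0.1}
  ],
  "force": 20
}}

```text
t: 27.92
tool_pos: [0.6079, -0.3068, 0.1525]
tool_rot: [[0.007, 0.906, 0.422], [1.0, -0.006, -0.003], [0.0, 0.422, -0.906]]
contact_force: [-3.5, 0.4, 3.0]
grip_width: 0.198
grasp_force: 20.0
```

```bash
python3 st.py
```

```text
[-0.0004 -0.1842  0.0379] [  2.7  28.   33.7 110.2 -53.3  34.7  72.1] F [-1.9  0.4  4.2] M [0.04 1.26 0.04] 0.1979664320647549 27.925
```

Call:
{"fn": "jog_arm", "kwargs": {
  "moves": [
    {"tx":-0.2,"ty":0,"tz":0,"rx":0,"ry":0,"rz":0,"fingers":0.1},
    {"tx":-0.3,"ty":0,"tz":0,"rx":0,"ry":0,"rz":0,"fingers":0.1},
    {"tx":-0.3,"ty":0,"tz":0,"rx":0,"ry":0,"rz":0,"fingers":0.1},
    {"tx":-0.2,"ty":0,"tz":0,"rx":0,"ry":0,"rz":0,"fingers":0.1},
    {"tx":0,"ty":0,"tz":0,"rx":0,"ry":0,"rz":0,"fingers":0.1},
    {"tx":0,"ty":0,"tz":0,"rx":0,"ry":0,"rz":0,"fingers":0.1}
  ]
}}

```text
t: 28.68
tool_pos: [0.6078, -0.3309, 0.1525]
tool_rot: [[0.006, 0.907, 0.422], [1.0, -0.006, -0.001], [0.002, 0.422, -0.907]]
contact_force: [-6.2, 3.2, 4.8]
grip_width: 0.196
grasp_force: 20.0
```

```bash
python3 st.py
```

```text
[-0.0003 -0.2083  0.0379] [  5.4  29.1  33.5 108.4 -53.6  36.4  73.7] F [-3.6  3.2  7. ] M [0.5  1.45 0.03] 0.1961381398770001 28.675
```

Call:
{"fn": "jog_arm", "kwargs": {
  "moves": [
    {"tx":-0.08,"ty":0,"tz":0,"rx":0,"ry":0,"rz":0,"fingers":0.1},
    {"tx":0,"ty":0,"tz":0,"rx":0,"ry":0,"rz":0,"fingers":0.1}
  ]
}}

```text
t: 28.92
tool_pos: [0.6078, -0.3311, 0.1525]
tool_rot: [[0.003, 0.907, 0.422], [1.0, -0.005, 0.003], [0.005, 0.422, -0.907]]
contact_force: [-7.0, 5.8, 6.0]
grip_width: 0.196
grasp_force: 20.0
```

```bash
python3 st.py
```

```text
[-0.0003 -0.2085  0.0379] [  5.6  29.1  33.4 108.2 -53.6  36.7  73.8] F [-3.9  5.8  8.5] M [1.26 1.53 0.07] 0.1959073466726992 28.925
```

Call:
{"fn": "jog_arm", "kwargs": {
  "moves": [
    {"tx":0.07,"ty":0,"tz":0,"rx":0,"ry":0,"rz":0,"fingers":0.1},
    {"tx":0,"ty":0,"tz":0,"rx":0,"ry":0,"rz":0,"fingers":0.45},
    {"tx":0,"ty":0,"tz":0,"rx":0,"ry":0,"rz":0,"fingers":0.45},
    {"tx":0,"ty":0,"tz":-0.4,"rx":0,"ry":0,"rz":0,"fingers":0.45},
    {"tx":0,"ty":0,"tz":-1,"rx":0,"ry":0,"rz":0,"fingers":0.45},
    {"tx":0,"ty":0,"tz":-1,"rx":0,"ry":0,"rz":0,"fingers":0.45},
    {"tx":0,"ty":0,"tz":-0.6,"rx":0,"ry":0,"rz":0,"fingers":0.45}
  ]
}}

```text
t: 29.8
tool_pos: [0.5768, -0.3324, 0.2225]
tool_rot: [[0.007, 0.905, 0.425], [1.0, -0.006, -0.004], [-0.001, 0.425, -0.905]]
contact_force: [-0.6, 0.2, -0.4]
grip_width: 0.45
grasp_force: 0.0
```

```bash
python3 st.py; python3 - <<'E'
from ref import *
for n,t,sc in(("blue",(409,128),(514,100)),("bar",(318,135),(462,67)),("boxR",(163,108),None)):
    if sc: P=tri([(T,t[0]*.64,t[1]*.64),(S,sc[0]*.64,sc[1]*.64)]);print(n,P.round(3),proj(S,P)/.64,proj(T,P)/.64)
for z in(0,.15,.25,.3): print(z,"front edge x",onz(T,300*.64,152*.64,z).round(3)," y-160",onz(T,300*.64,160*.64,z).round(3))
for d in([.17,-.075,.106],[.17,-.075,.2],[.0,-.2,.12]): print(d,(O+D@d).round(3))
# red knob now
s=snap("wrist","w14");im=cv2.imread("pics/w14_raw.png").astype(int)
red=((im[...,2]>im[...,1]*1.8+20)&(im[...,2]>im[...,0]*1.8+20)).astype(np.uint8)
n,_,st,c=cv2.connectedComponentsWithStats(red);print("red",[(st[i].tolist(),c[i].round(1).tolist()) for i in range(1,n) if st[i,4]>25])
print(proj(s,O+D@[0,-.2083,.028]))
E
```

```text
[ 0.0012 -0.2101  0.1145] [  1.6  22.2  39.2 108.5 -45.5  41.3  67.5] F [-0.7  0.2 -0.1] M [-0.12  0.58  0.04] 0.45008878217069703 29.8
blue [ 0.72  -0.091  0.493] [[513.66648665 100.07490621]] [[409.19778613 127.66796394]]
bar [0.711 0.049 0.495] [[461.91442069  67.01609428]] [[318.05071525 134.90830825]]
0 front edge x [0.811 0.138 0.   ]  y-160 [0.793 0.139 0.   ]
0.15 front edge x [0.773 0.12  0.15 ]  y-160 [0.756 0.12  0.15 ]
0.25 front edge x [0.747 0.108 0.25 ]  y-160 [0.732 0.108 0.25 ]
0.3 front edge x [0.734 0.101 0.3  ]  y-160 [0.72  0.101 0.3  ]
[0.17, -0.075, 0.106] [ 0.734 -0.198  0.286]
[0.17, -0.075, 0.2] [ 0.695 -0.198  0.371]
[0.0, -0.2, 0.12] [ 0.573 -0.322  0.227]
red [([244, 196, 21, 25, 441], [254.1, 208.2]), ([239, 255, 51, 11, 323], [267.9, 261.5])]
[[254.0528771  207.93695981]]
```

```bash
python3 - <<'E'
from ref import *
e=plan(O+D@[.075,-.075,.115],TR,fingers=.45)
e=plan(O+D@[.075,-.075,.058],TR,start=e,fingers=.45,n=3)
E
```

```text
[{"tx":0.78,"ty":0.42,"tz":0,"rx":0.01,"ry":0,"rz":0,"fingers":0.45},{"tx":0.77,"ty":0.42,"tz":0.01,"rx":0,"ry":0.01,"rz":0,"fingers":0.45},{"tx":0.78,"ty":0.42,"tz":0,"rx":0.01,"ry":-0,"rz":0,"fingers":0.45},{"tx":0.77,"ty":0.41,"tz":0.01,"rx":0.01,"ry":0,"rz":0,"fingers":0.45},{"tx":0.78,"ty":0.42,"tz":0,"rx":0,"ry":0,"rz":0,"fingers":0.45},{"tx":0.77,"ty":0.42,"tz":0.01,"rx":0.01,"ry":0.01,"rz":0,"fingers":0.45},{"tx":0.78,"ty":0.42,"tz":0,"rx":0.01,"ry":0,"rz":0,"fingers":0.45}]
end err mm [-0.   0.1  0.1]
[{"tx":-0,"ty":0,"tz":0.76,"rx":-0,"ry":0,"rz":0,"fingers":0.45},{"tx":-0,"ty":0,"tz":0.76,"rx":-0,"ry":0,"rz":0,"fingers":0.45},{"tx":-0,"ty":0,"tz":0.76,"rx":-0,"ry":0,"rz":0,"fingers":0.45}]
end err mm [-0.   0.1  0.1]
```

Call:
{"fn": "jog_arm", "kwargs": {
  "moves": [
    {"tx":0.78,"ty":0.42,"tz":0,"rx":0.01,"ry":0,"rz":0,"fingers":0.45},
    {"tx":0.77,"ty":0.42,"tz":0.01,"rx":0,"ry":0.01,"rz":0,"fingers":0.45},
    {"tx":0.78,"ty":0.42,"tz":0,"rx":0.01,"ry":0,"rz":0,"fingers":0.45},
    {"tx":0.77,"ty":0.41,"tz":0.01,"rx":0.01,"ry":0,"rz":0,"fingers":0.45},
    {"tx":0.78,"ty":0.42,"tz":0,"rx":0,"ry":0,"rz":0,"fingers":0.45},
    {"tx":0.77,"ty":0.42,"tz":0.01,"rx":0.01,"ry":0.01,"rz":0,"fingers":0.45},
    {"tx":0.78,"ty":0.42,"tz":0,"rx":0.01,"ry":0,"rz":0,"fingers":0.45},
    {"tx":0,"ty":0,"tz":0,"rx":0,"ry":0,"rz":0,"fingers":0.45}
  ]
}}

```text
t: 30.85
tool_pos: [0.6457, -0.1938, 0.2506]
tool_rot: [[0.001, 0.908, 0.419], [1.0, -0.002, 0.001], [0.002, 0.419, -0.908]]
contact_force: [0.0, -0.4, -0.8]
grip_width: 0.45
grasp_force: 0.0
```

```bash
python3 st.py; python3 - <<'E'
from ref import *
s=snap("wrist","w15");g=cv2.cvtColor(cv2.imread("pics/w15_raw.png"),cv2.COLOR_BGR2GRAY)
for h in(.04,.059):print(proj(s,O+D@[.075,-.075,h]))
m=(g<75).astype(np.uint8);m[235:]=0;n,_,st,c=cv2.connectedComponentsWithStats(m);print([(st[i].tolist(),c[i].round(0).tolist()) for i in range(1,n) if st[i,4]>60])
E
```

```text
[ 0.0745 -0.071   0.1112] [-17.3  20.5  42.8 107.2 -37.   39.1  46.2] F [-0.3 -0.4 -0.7] M [-0.03  0.56  0.04] 0.4501290485045746 30.85
[[256.73100649 221.61939606]]
[[256.59285757 231.07462195]]
[([0, 0, 68, 31, 1164], [37.0, 12.0]), ([74, 0, 107, 51, 2696], [119.0, 25.0]), ([143, 0, 27, 12, 286], [156.0, 5.0]), ([245, 0, 26, 30, 628], [257.0, 13.0]), ([194, 20, 27, 31, 485], [210.0, 39.0]), ([0, 49, 109, 139, 8359], [50.0, 117.0]), ([223, 51, 28, 32, 768], [237.0, 67.0]), ([295, 50, 34, 34, 869], [312.0, 67.0]), ([102, 160, 150, 75, 5005], [178.0, 205.0]), ([292, 161, 29, 28, 660], [307.0, 173.0]), ([42, 200, 56, 35, 1022], [69.0, 219.0]), ([245, 202, 23, 33, 626], [256.0, 220.0])]
```

Call:
{"fn": "jog_arm", "kwargs": {
  "moves": [
    {"tx":-0.1,"ty":0,"tz":0.7,"rx":0,"ry":0,"rz":0,"fingers":0.45},
    {"tx":-0.04,"ty":0,"tz":0.7,"rx":0,"ry":0,"rz":0,"fingers":0.45},
    {"tx":0,"ty":0,"tz":0.5,"rx":0,"ry":0,"rz":0,"fingers":0.45},
    {"tx":0,"ty":0,"tz":0.2,"rx":0,"ry":0,"rz":0,"fingers":0.45},
    {"tx":0,"ty":0,"tz":0,"rx":0,"ry":0,"rz":0,"fingers":0.45}
  ]
}}

```text
t: 31.52
tool_pos: [0.6665, -0.2001, 0.2028]
tool_rot: [[0.006, 0.908, 0.418], [1.0, -0.006, -0.001], [0.001, 0.418, -0.908]]
contact_force: [0.6, 0.6, 0.2]
grip_width: 0.448
grasp_force: 0.0
```

```bash
python3 st.py
```

```text
[ 0.0733 -0.0771  0.0591] [-13.   25.4  38.6 107.1 -43.1  35.7  51.2] F [ 0.6  0.6 -0.1] M [-0.1   0.53 -0.01] 0.4481002383962969 31.525
```

Call:
{"fn": "jog_arm", "kwargs": {
  "moves": [
    {"tx":0,"ty":0,"tz":0,"rx":0,"ry":0,"rz":0,"fingers":0.3},
    {"tx":0,"ty":0,"tz":0,"rx":0,"ry":0,"rz":0,"fingers":0.1},
    {"tx":0,"ty":0,"tz":0,"rx":0,"ry":0,"rz":0,"fingers":0.1},
    {"tx":0,"ty":0,"tz":0,"rx":0,"ry":0,"rz":0,"fingers":0.1}
  ],
  "force": 25
}}

```text
t: 32.02
tool_pos: [0.6672, -0.1999, 0.2039]
tool_rot: [[0.006, 0.907, 0.42], [1.0, -0.006, -0.001], [0.001, 0.42, -0.907]]
contact_force: [0.9, 0.1, 1.1]
grip_width: 0.192
grasp_force: 25.0
```

```bash
python3 st.py; python3 - <<'E'
from ref import *
p=arm.get_state()["tool_pos"]; c=(D.T@(p-O))[:2]; r=np.hypot(*c);print("r",r)
# arc rows from -45deg to -45-89 deg, orientation fixed: tool x=deck y, tool y=deck x
th0=np.radians(-45); n=16; tot=np.radians(88.7)
# ease-in: fractions
fr=np.r_[np.linspace(0,1,n+1)]
P=[np.array([np.cos(th0-f*tot),np.sin(th0-f*tot)])*.106 for f in fr]
acc=np.zeros(2);rows=[]
for i in range(1,n+1):
    d=np.round(((P[i]-P[0])-acc)/.025,2);acc=acc+d*.025
    rows.append(dict(tx=float(d[1]),ty=float(d[0])))
print(rows)
E
```

```text
[ 0.0744 -0.0769  0.0598] [-13.   25.4  38.6 107.  -43.1  35.6  51.2] F [1.3 0.1 0.7] M [-0.05  0.17  0.04] 0.19209354724176164 32.025
r 0.10702659194929771
[{'tx': -0.28, 'ty': -0.3}, {'tx': -0.24, 'ty': -0.33}, {'tx': -0.21, 'ty': -0.35}, {'tx': -0.18, 'ty': -0.37}, {'tx': -0.14, 'ty': -0.39}, {'tx': -0.1, 'ty': -0.4}, {'tx': -0.07, 'ty': -0.4}, {'tx': -0.02, 'ty': -0.41}, {'tx': 0.01, 'ty': -0.41}, {'tx': 0.06, 'ty': -0.41}, {'tx': 0.09, 'ty': -0.4}, {'tx': 0.13, 'ty': -0.38}, {'tx': 0.17, 'ty': -0.38}, {'tx': 0.21, 'ty': -0.35}, {'tx': 0.23, 'ty': -0.34}, {'tx': 0.27, 'ty': -0.31}]
```

Call:
{"fn": "jog_arm", "kwargs": {
  "moves": [
    {"tx":-0.28,"ty":-0.3,"tz":0,"rx":0,"ry":0,"rz":0,"fingers":0.1},
    {"tx":-0.24,"ty":-0.33,"tz":0,"rx":0,"ry":0,"rz":0,"fingers":0.1},
    {"tx":-0.21,"ty":-0.35,"tz":0,"rx":0,"ry":0,"rz":0,"fingers":0.1},
    {"tx":-0.18,"ty":-0.37,"tz":0,"rx":0,"ry":0,"rz":0,"fingers":0.1}
  ]
}}

```text
t: 32.52
tool_pos: [0.64, -0.2232, 0.1914]
tool_rot: [[0.007, 0.904, 0.427], [1.0, -0.006, -0.005], [-0.002, 0.427, -0.904]]
contact_force: [13.9, -3.5, -4.3]
grip_width: 0.195
grasp_force: 25.0
```

```bash
python3 st.py
```

```text
[ 0.0446 -0.1004  0.0599] [ -9.3  24.2  36.9 110.1 -45.4  33.6  56.7] F [10.8 -3.4 -9.8] M [-0.67 -1.78 -0.28] 0.19510741850644536 32.525
```

Call:
{"fn": "jog_arm", "kwargs": {
  "moves": [
    {"tx":-0.14,"ty":-0.39,"tz":0,"rx":0,"ry":0,"rz":0,"fingers":0.1},
    {"tx":-0.1,"ty":-0.4,"tz":0,"rx":0,"ry":0,"rz":0,"fingers":0.1},
    {"tx":-0.07,"ty":-0.4,"tz":0,"rx":0,"ry":0,"rz":0,"fingers":0.1},
    {"tx":-0.02,"ty":-0.41,"tz":0,"rx":0,"ry":0,"rz":0,"fingers":0.1}
  ]
}}

```text
t: 33.02
tool_pos: [0.6029, -0.2349, 0.1745]
tool_rot: [[0.012, 0.904, 0.427], [1.0, -0.008, -0.011], [-0.007, 0.427, -0.904]]
contact_force: [15.0, -7.1, -6.1]
grip_width: 0.193
grasp_force: 25.0
```

```bash
python3 st.py
```

```text
[ 0.0039 -0.1124  0.0602] [ -6.4  22.6  35.2 114.7 -47.6  30.7  61.8] F [ 11.1  -7.  -11.9] M [-1.73 -1.69 -0.28] 0.19336356000135205 33.025
```

Call:
{"fn": "jog_arm", "kwargs": {
  "moves": [
    {"tx":0.01,"ty":-0.41,"tz":0,"rx":0,"ry":0,"rz":0,"fingers":0.25},
    {"tx":0.06,"ty":-0.41,"tz":0,"rx":0,"ry":0,"rz":0,"fingers":0.25},
    {"tx":0.09,"ty":-0.4,"tz":0,"rx":0,"ry":0,"rz":0,"fingers":0.25}
  ],
  "force": 5
}}

```text
t: 33.4
tool_pos: [0.5739, -0.2296, 0.1619]
tool_rot: [[0.01, 0.905, 0.425], [1.0, -0.007, -0.008], [-0.004, 0.425, -0.905]]
contact_force: [5.0, -3.3, 2.1]
grip_width: 0.248
grasp_force: 2.7
```

```bash
python3 st.py
```

```text
[-0.0277 -0.1073  0.0611] [ -5.2  21.   33.8 118.7 -49.4  28.4  65.1] F [ 5.5 -3.3 -0.2] M [-0.93 -0.64 -0.05] 0.24779132959166994 33.4
```

Call:
{"fn": "jog_arm", "kwargs": {
  "moves": [
    {"tx":0.13,"ty":-0.38,"tz":0,"rx":0,"ry":0,"rz":0,"fingers":0.25},
    {"tx":0.17,"ty":-0.38,"tz":0,"rx":0,"ry":0,"rz":0,"fingers":0.25},
    {"tx":0.21,"ty":-0.35,"tz":0,"rx":0,"ry":0,"rz":0,"fingers":0.25},
    {"tx":0.23,"ty":-0.34,"tz":0,"rx":0,"ry":0,"rz":0,"fingers":0.25},
    {"tx":0.27,"ty":-0.31,"tz":0,"rx":0,"ry":0,"rz":0,"fingers":0.25},
    {"tx":0,"ty":0,"tz":0,"rx":0,"ry":0,"rz":0,"fingers":0.25},
    {"tx":0,"ty":0,"tz":0,"rx":0,"ry":0,"rz":0,"fingers":0.25}
  ]
}}

```text
t: 34.28
tool_pos: [0.5315, -0.2005, 0.1408]
tool_rot: [[0.005, 0.909, 0.418], [1.0, -0.006, -0.0], [0.002, 0.418, -0.909]]
contact_force: [-0.5, 0.6, 0.2]
grip_width: 0.251
grasp_force: 0.0
```

```bash
python3 st.py; python3 - <<'E'
from ref import *
s=snap("wrist","w16");b=cal("w16");im=cv2.imread("pics/w16_raw.png").min(2)
n,_,st,c=cv2.connectedComponentsWithStats((im>130).astype(np.uint8));print([(int(st[i,4]),c[i].round(1).tolist()) for i in range(1,n) if 8<st[i,4]<70])
for X in((-.0375,.063),(.0375,.063)): print(X,proj(s,O+D@[*X,.0223]).round(1))
s=snap("top","t16")
E
```

```text
[-0.0753 -0.0786  0.06  ] [ -5.2  18.3  31.2 125.5 -52.4  23.8  68.5] F [-0.3  0.6  0.4] M [-0.1   0.53  0.02] 0.25147871181093817 34.275
[(21, [163.5, 113.3]), (27, [507.4, 137.2]), (54, [476.1, 172.8]), (29, [286.9, 317.9])]
(-0.0375, 0.063) [[327.4 -12.7]]
(0.0375, 0.063) [[469.5 -12.8]]
```

Call:
{"fn": "jog_arm", "kwargs": {
  "moves": [
    {"tx":0,"ty":0,"tz":0,"rx":0,"ry":0,"rz":0,"fingers":0.45},
    {"tx":0,"ty":0,"tz":0,"rx":0,"ry":0,"rz":0,"fingers":0.45},
    {"tx":0,"ty":0,"tz":-0.4,"rx":0,"ry":0,"rz":0,"fingers":0.45},
    {"tx":0,"ty":0,"tz":-0.9,"rx":0,"ry":0,"rz":0,"fingers":0.45},
    {"tx":-0.2,"ty":-0.2,"tz":-0.9,"rx":0,"ry":0,"rz":0,"fingers":0.45},
    {"tx":-0.3,"ty":-0.3,"tz":-0.9,"rx":0,"ry":0,"rz":0,"fingers":0.45},
    {"tx":0,"ty":0,"tz":-0.9,"rx":0,"ry":0,"rz":0,"fingers":0.45},
    {"tx":0,"ty":0,"tz":0,"rx":0,"ry":0,"rz":0,"fingers":0.45}
  ]
}}

```text
t: 35.38
tool_pos: [0.479, -0.2135, 0.228]
tool_rot: [[0.006, 0.907, 0.422], [1.0, -0.006, -0.001], [0.002, 0.422, -0.907]]
contact_force: [0.9, 0.9, -0.5]
grip_width: 0.449
grasp_force: 0.0
```

```bash
python3 obs.py F; python3 st.py; python3 - <<'E'
from ref import *
e=plan(O+D@[0,-.10,.160],TR,fingers=.45)
e=plan(O+D@[0,-.2083,.085],TR,start=e,fingers=.45)
e=plan(O+D@[0,-.2083,.0375],TR,start=e,fingers=.45,n=3)
E
```

```text
F0 {'fr': (281.8, 50.7), 'nl': (234.7, 144.9), 'cr': (401.3, 18.3)} [ 0.4207 -0.1352  0.3566] [ 0.9069 -0.1257  0.4021]
F1 {'fr': (282.3, 50.8), 'cr': (402.7, 19.0)} [ 0.4208 -0.1347  0.3557] [ 0.9077 -0.1244  0.4007]
F2 {'fr': (282.9, 50.2), 'cr': (403.9, 19.4)} [ 0.4209 -0.1344  0.3551] [ 0.9084 -0.1238  0.3993]
[-0.0871 -0.0909  0.1594] [-15.2   5.4  43.6 125.9 -29.6  31.2  50.2] F [-0.3  0.2 -0.7] M [-0.08  0.57 -0.  ] 0.44858698595147506 35.525
[{"tx":-0.09,"ty":0.87,"tz":-0.01,"rx":-0.01,"ry":-0.01,"rz":0,"fingers":0.45},{"tx":-0.09,"ty":0.87,"tz":-0.01,"rx":-0.02,"ry":-0,"rz":0.01,"fingers":0.45},{"tx":-0.1,"ty":0.87,"tz":-0.01,"rx":-0.01,"ry":-0.01,"rz":0,"fingers":0.45},{"tx":-0.09,"ty":0.87,"tz":-0.01,"rx":-0.01,"ry":-0.01,"rz":0.01,"fingers":0.45}]
end err mm [-0.1 -0.1  0.1]
[{"tx":-0.72,"ty":0,"tz":0.5,"rx":-0,"ry":0,"rz":-0,"fingers":0.45},{"tx":-0.72,"ty":0,"tz":0.5,"rx":-0,"ry":0,"rz":-0,"fingers":0.45},{"tx":-0.72,"ty":0,"tz":0.5,"rx":-0,"ry":0,"rz":-0,"fingers":0.45},{"tx":-0.73,"ty":0,"tz":0.5,"rx":-0,"ry":0,"rz":-0,"fingers":0.45},{"tx":-0.72,"ty":0,"tz":0.5,"rx":-0,"ry":0,"rz":-0,"fingers":0.45},{"tx":-0.72,"ty":0,"tz":0.51,"rx":-0,"ry":0,"rz":-0,"fingers":0.45}]
end err mm [-0.1 -0.  -0.2]
[{"tx":0,"ty":0,"tz":0.63,"rx":-0,"ry":0,"rz":-0,"fingers":0.45},{"tx":0,"ty":0,"tz":0.63,"rx":-0,"ry":0,"rz":-0,"fingers":0.45},{"tx":0,"ty":0.01,"tz":0.64,"rx":-0,"ry":0,"rz":-0,"fingers":0.45}]
end err mm [ 0.2 -0.1 -0.1]
```

Call:
{"fn": "jog_arm", "kwargs": {
  "moves": [
    {"tx":-0.09,"ty":0.87,"tz":-0.01,"rx":-0.01,"ry":-0.01,"rz":0,"fingers":0.45},
    {"tx":-0.09,"ty":0.87,"tz":-0.01,"rx":-0.01,"ry":0,"rz":0,"fingers":0.45},
    {"tx":-0.1,"ty":0.87,"tz":-0.01,"rx":-0.01,"ry":-0.01,"rz":0,"fingers":0.45},
    {"tx":-0.09,"ty":0.87,"tz":-0.01,"rx":0,"ry":0,"rz":0,"fingers":0.45},
    {"tx":0,"ty":0,"tz":0,"rx":0,"ry":0,"rz":0,"fingers":0.45}
  ]
}}

```text
t: 36.15
tool_pos: [0.5584, -0.2225, 0.2633]
tool_rot: [[0.005, 0.907, 0.42], [1.0, -0.004, -0.004], [-0.002, 0.421, -0.907]]
contact_force: [0.6, 0.3, 0.6]
grip_width: 0.448
grasp_force: 0.0
```

```bash
python3 obs.py H; python3 trih.py FH; python3 - <<'E'
from ref import *
e=plan(O+D@[0,-.2083,.085],TR,fingers=.45)
E
```

```text
H0 {'nl': (135.6, 127.7), 'cr': (300.3, 5.9)} [ 0.5002 -0.1439  0.3917] [ 0.9076 -0.1245  0.401 ]
H1 {'nl': (142.0, 133.1), 'cr': (302.5, 5.9)} [ 0.499  -0.144   0.3913] [ 0.9082 -0.1249  0.3995]
H2 {'nr': (184.3, 134.7), 'cr': (303.4, 5.8)} [ 0.4984 -0.1441  0.3912] [ 0.9083 -0.1254  0.3991]
cr [37.57 62.92 22.47] 0.3
[{"tx":-0.72,"ty":0.01,"tz":0.5,"rx":-0.01,"ry":-0,"rz":0,"fingers":0.45},{"tx":-0.72,"ty":0.01,"tz":0.5,"rx":-0,"ry":-0,"rz":0,"fingers":0.45},{"tx":-0.72,"ty":0.01,"tz":0.5,"rx":-0.01,"ry":-0,"rz":0,"fingers":0.45},{"tx":-0.72,"ty":0.01,"tz":0.5,"rx":-0.01,"ry":-0,"rz":0,"fingers":0.45},{"tx":-0.72,"ty":0.01,"tz":0.5,"rx":-0,"ry":-0,"rz":0,"fingers":0.45},{"tx":-0.71,"ty":0.01,"tz":0.5,"rx":-0.01,"ry":-0,"rz":0,"fingers":0.45}]
end err mm [-0.   0.1 -0. ]
```

New board's hole is at (37.6, 62.9, 22.5) mm in the deck frame: exactly one station and flat. Next I lock the table.

Call:
{"fn": "jog_arm", "kwargs": {
  "moves": [
    {"tx":-0.72,"ty":0.01,"tz":0.5,"rx":-0.01,"ry":0,"rz":0,"fingers":0.45},
    {"tx":-0.72,"ty":0.01,"tz":0.5,"rx":0,"ry":0,"rz":0,"fingers":0.45},
    {"tx":-0.72,"ty":0.01,"tz":0.5,"rx":-0.01,"ry":0,"rz":0,"fingers":0.45},
    {"tx":-0.72,"ty":0.01,"tz":0.5,"rx":-0.01,"ry":0,"rz":0,"fingers":0.45},
    {"tx":-0.72,"ty":0.01,"tz":0.5,"rx":0,"ry":0,"rz":0,"fingers":0.45},
    {"tx":-0.71,"ty":0.01,"tz":0.5,"rx":-0.01,"ry":0,"rz":0,"fingers":0.45},
    {"tx":0,"ty":0,"tz":0,"rx":0,"ry":0,"rz":0,"fingers":0.45},
    {"tx":0,"ty":0,"tz":0,"rx":0,"ry":0,"rz":0,"fingers":0.45}
  ]
}}

```text
t: 37.3
tool_pos: [0.589, -0.3301, 0.1968]
tool_rot: [[0.006, 0.905, 0.425], [1.0, -0.006, -0.002], [0.001, 0.425, -0.905]]
contact_force: [0.1, 0.4, -0.0]
grip_width: 0.449
grasp_force: 0.0
```

```bash
python3 st.py; python3 - <<'E'
from ref import *
e=plan(O+D@[0,-.2083,.0375],TR,fingers=.45,n=4)
E
```

```text
[ 0.0013 -0.2077  0.086 ] [  3.4  24.5  36.4 108.7 -48.1  39.2  69.4] F [ 0.1  0.4 -0.1] M [-0.07  0.58  0.05] 0.4490600734869447 37.3
[{"tx":-0.01,"ty":-0.01,"tz":0.48,"rx":0.01,"ry":-0,"rz":0,"fingers":0.45},{"tx":-0,"ty":-0.02,"tz":0.49,"rx":0,"ry":-0,"rz":0,"fingers":0.45},{"tx":-0.01,"ty":-0.01,"tz":0.48,"rx":0.01,"ry":-0.01,"rz":0,"fingers":0.45},{"tx":-0.01,"ty":-0.02,"tz":0.49,"rx":0,"ry":0,"rz":0.01,"fingers":0.45}]
end err mm [-0.1 -0.1 -0.1]
```

Call:
{"fn": "jog_arm", "kwargs": {
  "moves": [
    {"tx":-0.01,"ty":-0.01,"tz":0.48,"rx":0.01,"ry":0,"rz":0,"fingers":0.45},
    {"tx":0,"ty":-0.02,"tz":0.49,"rx":0,"ry":0,"rz":0,"fingers":0.45},
    {"tx":-0.01,"ty":-0.01,"tz":0.48,"rx":0.01,"ry":0,"rz":0,"fingers":0.45},
    {"tx":-0.01,"ty":-0.02,"tz":0.49,"rx":0,"ry":0,"rz":0,"fingers":0.45},
    {"tx":0,"ty":0,"tz":0,"rx":0,"ry":0,"rz":0,"fingers":0.3},
    {"tx":0,"ty":0,"tz":0,"rx":0,"ry":0,"rz":0,"fingers":0.1},
    {"tx":0,"ty":0,"tz":0,"rx":0,"ry":0,"rz":0,"fingers":0.1},
    {"tx":0,"ty":0,"tz":0,"rx":0,"ry":0,"rz":0,"fingers":0.1}
  ],
  "force": 20
}}

```text
t: 38.3
tool_pos: [0.6079, -0.3321, 0.1523]
tool_rot: [[0.007, 0.906, 0.423], [1.0, -0.006, -0.004], [-0.001, 0.423, -0.906]]
contact_force: [-2.8, -0.6, 1.4]
grip_width: 0.2
grasp_force: 20.0
```

```bash
python3 st.py
```

```text
[-0.0003 -0.2096  0.0377] [  5.9  29.   32.8 108.3 -53.1  36.   73.4] F [-1.9 -0.6  2.5] M [-0.1   1.14  0.08] 0.1997278437229761 38.3
```

Call:
{"fn": "jog_arm", "kwargs": {
  "moves": [
    {"tx":0.2,"ty":0,"tz":0,"rx":0,"ry":0,"rz":0,"fingers":0.1},
    {"tx":0.3,"ty":0,"tz":0,"rx":0,"ry":0,"rz":0,"fingers":0.1},
    {"tx":0.3,"ty":0,"tz":0,"rx":0,"ry":0,"rz":0,"fingers":0.1},
    {"tx":0.2,"ty":0,"tz":0,"rx":0,"ry":0,"rz":0,"fingers":0.1},
    {"tx":0,"ty":0,"tz":0,"rx":0,"ry":0,"rz":0,"fingers":0.1},
    {"tx":0,"ty":0,"tz":0,"rx":0,"ry":0,"rz":0,"fingers":0.1}
  ]
}}

```text
t: 39.05
tool_pos: [0.608, -0.308, 0.1523]
tool_rot: [[0.008, 0.906, 0.423], [1.0, -0.007, -0.006], [-0.003, 0.423, -0.906]]
contact_force: [-4.5, -4.3, -0.2]
grip_width: 0.201
grasp_force: 20.0
```

```bash
python3 st.py
```

```text
[-0.0003 -0.1854  0.0377] [  3.3  27.8  32.9 110.2 -52.8  34.3  71.7] F [-4.1 -4.3  1.7] M [-0.97  1.43  0.04] 0.20105288875029811 39.05
```

Call:
{"fn": "jog_arm", "kwargs": {
  "moves": [
    {"tx":0.1,"ty":0,"tz":0,"rx":0,"ry":0,"rz":0,"fingers":0.1},
    {"tx":0,"ty":0,"tz":0,"rx":0,"ry":0,"rz":0,"fingers":0.1}
  ]
}}

```text
t: 39.3
tool_pos: [0.608, -0.3078, 0.1524]
tool_rot: [[0.011, 0.906, 0.423], [1.0, -0.007, -0.011], [-0.007, 0.424, -0.906]]
contact_force: [-2.6, -8.0, -3.6]
grip_width: 0.192
grasp_force: 20.0
```

```bash
python3 st.py
```

```text
[-0.0003 -0.1852  0.0378] [  3.1  27.8  33.  110.3 -52.8  33.9  71.5] F [-3.8 -8.  -2.2] M [-1.84  1.25  0.06] 0.19209883390917426 39.3
```

At its stop. I'll relax, release, retract and verify before handing in.

Call:
{"fn": "jog_arm", "kwargs": {
  "moves": [
    {"tx":-0.09,"ty":0,"tz":0,"rx":0,"ry":0,"rz":0,"fingers":0.1},
    {"tx":0,"ty":0,"tz":0,"rx":0,"ry":0,"rz":0,"fingers":0.45},
    {"tx":0,"ty":0,"tz":0,"rx":0,"ry":0,"rz":0,"fingers":0.45},
    {"tx":0,"ty":0,"tz":-0.4,"rx":0,"ry":0,"rz":0,"fingers":0.45},
    {"tx":0,"ty":0,"tz":-0.9,"rx":0,"ry":0,"rz":0,"fingers":0.45},
    {"tx":0,"ty":0,"tz":-0.9,"rx":0,"ry":0,"rz":0,"fingers":0.45},
    {"tx":0,"ty":0,"tz":-0.9,"rx":0,"ry":0,"rz":0,"fingers":0.45},
    {"tx":0,"ty":0,"tz":-0.9,"rx":0,"ry":0,"rz":0,"fingers":0.45}
  ]
}}

```text
t: 40.3
tool_pos: [0.5664, -0.3057, 0.2444]
tool_rot: [[0.006, 0.906, 0.424], [1.0, -0.005, -0.003], [-0.0, 0.424, -0.906]]
contact_force: [0.4, -0.7, 0.9]
grip_width: 0.454
grasp_force: 0.0
```

Call:
{"fn": "jog_arm", "kwargs": {
  "moves": [
    {"tx":0,"ty":0,"tz":0,"rx":0,"ry":0,"rz":0,"fingers":0.45},
    {"tx":0,"ty":0,"tz":0,"rx":0,"ry":0,"rz":0,"fingers":0.45}
  ]
}}

```text
t: 40.55
tool_pos: [0.5668, -0.3054, 0.2425]
tool_rot: [[0.006, 0.906, 0.423], [1.0, -0.005, -0.002], [0.0, 0.423, -0.906]]
contact_force: [0.1, -0.2, 0.7]
grip_width: 0.452
grasp_force: 0.0
```

```bash
python3 st.py; python3 - <<'E'
from ref import *
s=snap("wrist","w20");im=cv2.imread("pics/w20_raw.png").astype(int)
red=((im[...,2]>im[...,1]*1.8+20)&(im[...,2]>im[...,0]*1.8+20)).astype(np.uint8)
n,_,st,c=cv2.connectedComponentsWithStats(red);print("red",[(st[i].tolist(),c[i].round(1).tolist()) for i in range(1,n) if st[i,4]>25])
for y in(-.184,-.186,-.190): print(y,proj(s,O+D@[0,y,.0285]).round(1))
s=snap("top","t20");a=cv2.imread("pics/t0_raw.png") if 0 else cv2.imread("pics/top0_raw.png").astype(int);b=cv2.imread("pics/t20_raw.png").astype(int)
# look-aside objects unmoved: meter, tape, solder reel diff in the top view
for n,(x,y,w,h) in dict(meter=(308,188,30,46),tape=(343,175,24,24),reel=(174,200,24,24)).items(): print(n,np.abs(a-b)[y:y+h,x:x+w].mean().round(1))
E
```

```text
[ 0.0004 -0.1831  0.1369] [ -2.5  18.5  40.7 110.3 -41.2  41.1  62.5] F [ 0.3 -0.2  0.6] M [-0.04  0.59  0.01] 0.4520404759002874 40.55
red [([246, 192, 20, 23, 364], [255.8, 203.3]), ([217, 294, 18, 6, 55], [223.5, 295.6])]
-0.184 [[255.4 203.3]]
-0.186 [[255.4 205.4]]
-0.19 [[255.4 209.6]]
meter 39.6
tape 45.8
reel 13.0
```

```bash
python3 -c "
from station import arm
print(arm.sign_off())"
```

```text
the job is handed in; nothing more can be done
None
```

The board is in the nest, the table is turned one station so it sits under the camera, and the lock is fully home; I handed the job in at about 41 s of the 72 s. It first landed with one end about 5 mm high, so I reseated it before unlocking. The final overhead check that the meter, tape and reel were undisturbed was inconclusive (probably arm and shadow in the picture).

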